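# Load the dial of a bench marking machine with cover plates

### The job

Load the cover plates lying on the bench (two or three of them) into the dial of the marking machine, shortest plate first. Slide each plate into the corner of the squaring stop until it lies flat and flush against both fences, long edge along the long fence, then grip it there and lay it fully down in the nest of its own length, with that nest clicked in at the open loading side; the dial is pushed round by its star handle, anticlockwise. When all are loaded, push the dial on to its last click, a full turn with the blank station back at the loading side and every plate seated in its nest, and leave the other things on the bench where they are.

Things in the scene. Friction and masses are not known exactly. Their poses are not given: they have to be found in the camera images.
- plate_short: loose flat grey steel cover plate 70 x 56 x 8 mm with a dark screw head at each corner and one round sight glass; sometimes absent. Origin: centre of its underside; x along its 70 mm length, y across its 56 mm width, z up. It starts flat on the bench; either way round is the same.
- nest_short (a point): centre of the short plate's nest on the dial's top face, 26 mm above the bench; turns with the dial. The plate's length lies along the dial's radius (this frame's +y points out, z up); the nest's outer end is 141 mm from the axis. Dark blocks 5 mm high bound it with 2 mm play a side: a 30 mm block at each end, 12 mm blocks at both ends of each long side (middle open for fingers).
- plate_medium: loose flat grey steel cover plate 85 x 56 x 8 mm with a dark screw head at each corner and two round sight glasses in a row; sometimes absent. Origin: centre of its underside; x along its 85 mm length, y across its 56 mm width, z up. It starts flat on the bench; either way round is the same.
- nest_medium (a point): centre of the medium plate's nest on the dial's top face, 26 mm above the bench; turns with the dial. The plate's length lies along the dial's radius (this frame's +x points out, z up); the nest's outer end is 141 mm from the axis. Dark blocks 5 mm high bound it with 2 mm play a side: a 30 mm block at each end, 12 mm blocks at both ends of each long side (middle open for fingers).
- plate_long: loose flat grey steel cover plate 100 x 56 x 8 mm with a dark screw head at each corner and three round sight glasses in a row; sometimes absent. Origin: centre of its underside; x along its 100 mm length, y across its 56 mm width, z up. It starts flat on the bench; either way round is the same.
- nest_long (a point): centre of the long plate's nest on the dial's top face, 26 mm above the bench; turns with the dial. The plate's length lies along the dial's radius (this frame's -y points out, z up); the nest's outer end is 141 mm from the axis. Dark blocks 5 mm high bound it with 2 mm play a side: a 30 mm block at each end, 12 mm blocks at both ends of each long side (middle open for fingers).
- dial (a joint): dial angle, rad; grows anticlockwise seen from above; stops at -0.06 and 6.34. It starts between 0 and the first click. A sprung plunger clicks it in at 0 (blank station, with four small screw heads, at the loading side), 1.571 (short nest there), 3.142 (medium), 4.712 (long), 6.283 (blank again). Passing a click takes about 0.3 N m; between clicks it turns with light friction and stays where left.
- star_hub (a point): top of the star handle's black hub (40 mm across) on the dial's axis, 83 mm above the bench. Four level arms, 10 mm thick, at height 72 mm, end in 16 mm balls centred 62 mm from the axis, at 45, 135, 225 and 315 degrees from this frame's x (it turns with the dial). At every click two arms stand 45 degrees either side of the line from the axis to the loading point.
- load_point (a point): fixed point on the dial's top face, 26 mm high, 100 mm from the axis, at the middle of the open loading side; its x axis points at the dial's axis, z up. The dial is 300 mm across, on a round blue base 320 mm across and 12 mm high.
- machine: the blue marking machine, fixed. Origin: under the dial's axis, on the bench; -x is the loading side. A clear guard sheet 46 to 50 mm high covers the dial from x = -28 mm back, the hub standing up through it; the marking head hangs over it from x = +52 mm, its underside 108 mm high, 56 mm wide, with a stylus at x = 91 mm down to 70 mm; column behind.
- stop: squaring stop: dark steel fences 14 mm high and 16 mm thick screwed to the bench, making an inner corner. Origin: the inner corner, on the bench. The long fence lies along this frame's +x, its face at y = 0, in two pieces (up to x = 20 mm, and from 60 to 115 mm: the 40 mm gap between lets a finger pass); the short fence lies along +y, its face at x = 0, 70 mm long. A squared plate lies at x > 0, y > 0 with its length along x; z up.
- can: drink can, 66 mm diameter, 115 mm tall, standing; bystander, leave where it is
- tumbler: steel drinking tumbler, 74 mm diameter, 200 mm tall, standing; bystander, leave where it is
- screwdriver: red-handled screwdriver lying on the bench; bystander, leave where it is
- wrench: steel wrench lying on the bench; bystander, leave where it is
- socket: small steel socket, 28 mm diameter, 32 mm tall, standing; bystander, leave where it is
- case: black glasses case 70 x 90 x 36 mm on the blue mat; bystander, leave where it is
- bowl: steel bowl 120 mm across, 45 mm high, on the blue mat; bystander, leave where it is
- tape: black roll of tape, 90 mm diameter, 24 mm high, lying flat; bystander, leave where it is

How it is judged:
By the outcome, as a careful person would: the job done as asked, in the order asked, and still so for the second after the job is handed in, with the robot touching nothing.
Of plate_short, plate_medium, plate_long only 2 to 3 are there at a start; the rules pass over those that are not, and their reading is None.
At some moment in a run one of plate_short, plate_medium, plate_long may be knocked a few centimetres aside while the robot is not near it.
Once in a run the grip may slacken for a moment while it holds something.
It also fails if it takes over 210 s, if anything falls off the work surface, if the arm or the gripper's body presses on something with over 40 N, if the wrist force passes 120 N, or if a joint passes its speed limit or range.

### The arm

A 6-joint arm with a two-finger parallel gripper is mounted at the origin on the work surface. World frame = base frame: x ahead of the robot, y to its left, z up, the work surface at z = 0. Lengths are in m, angles in rad, forces in N, time in s.
With the tool pointing down it reaches from about 0.4 to 0.825 m from the base axis. Payload 7 kg.
Tool frame: the origin (TCP) lies on the centre line of the jaws, within the pads' length; the fingertips stand 25 mm ahead of it and the grasp point (between the pads) lies 6 mm ahead of it; z points along the fingers, y is the line along which they close (so a half turn about z gives the same grasp; the last joint's range is limited). The gripper opens to 88 mm and grips with 3 to 60 N. Pads are 19 mm wide; open, the fingers measure 130 mm over their backs; the gripper's body (78 mm by 193 mm) begins 47 mm behind the grasp point.
Start: joints at [1.431, 0.359, 0.012, 0, -1.224, -0.288], TCP at [0.28, 0.614, 0.252] pointing down, gripper open.
Joint ranges: [-3.07, 3.07], [-1.43, 2.12], [-1.02, 1.25], [-3.03, 1.67], [-3.05, -0], [-3.03, 3.03]. Speed limits (rad/s): [2.39, 2.39, 3.01, 3.14, 3.14, 3.14].

### API

Orientations are given as [roll, pitch, yaw] about the fixed x, y, z axes, in that order (R = Rz(yaw) Ry(pitch) Rx(roll)).
In Python, from station import readout, vision, arm gives the robot as it stands. The module is installed in compiled form; this text tells all that it offers.
- The arm moves only by the tool carry_out, never from a script. Its argument "commands" is a list of rows, each an object with "dp": the shift along the tool's x, y, z in m, a list of three; "rotation": the turn, a rotation vector about the tool's x, y, z in degrees, a list of three. In form: [{"dp": [dx, dy, dz], "rotation": [wx, wy, wz]}, ...]. A call has 1 to 8 rows; each row shifts and turns the commanded pose from where the row before left it, along the tool's axes as they then stand; what a row does not reach is not made up. A row lasts 1/8 s, in which the tool goes at most 62.5 mm and 10.7 degrees, less where a joint would pass 70% of its speed; a pose out of reach is approached as far as the arm can. A call with a gripper value outside its range is refused whole. "grip" is the finger opening in m, from 0 to 0.0876, set as the call begins (left out, the last holds). The fingers move at their own pace and stop on an object; "force" is the grip in N (left out, the last holds). Time passes only in rows, so rows that do not move let the fingers close. It gives the time, the measured TCP pose, the force, the opening and the grip force at its end, in the units of the state.
- readout.get_state(): the state, without advancing time (a new reading comes with each control period).
- vision.grab_frame(name): name is "side" or "top" or "wrist"; returns (picture, depth): 420x560x3 uint8, red, green, blue; 420x560 float32, m along the optical axis (not along the pixel's ray), 0 where there is no reading.
- vision.calibration(name): a dict with "fovy" (degrees; the focal length in pixels is half the picture's height over the tangent of half this angle, whatever the lens; pixels are square), "cx", "cy" (the principal point, pixels), "origin" and "attitude" of the camera in the world; the wrist camera has in their place "mount" (4x4, takes a point from camera to tool coordinates, whose origin is the TCP and whose axes are the flange's). Camera axes: x right, y down, z forward; pixel columns grow to the right and rows downward; lengths in m; the calibration is good to about 2 mm. A picture is of the moment at which its call begins: read the wrist's pose just before it. calibration takes no time and is no camera call.
- arm.job_done(): hands the job in; it is judged then, once.
Trained networks look in the newest picture that a camera, given by its name, has taken for a name from the list of things; names that differ only in an ending like _2 or _b are one class to them, and where a whole thing is asked for, a point or a joint stands for the part that bears it (a point fixed in the world has none). Each returns a list of dicts, best first, with "score" (0 to 1); they miss things now and then, are a little off and sometimes report something else, mostly with a low value. They report only what shows in the picture. A call takes as long as a camera call.
- vision.trace(label, camera): "pixels" (420x560 bool, what is visible of it) and "position" ([row, column] in pixels, amid what is visible of it).
The state is a dict: "t": time; "q": joint angles; "qd": joint speeds; "joint_efforts": joint torques, N m; "eef_pos": TCP position; "ee_rot": TCP orientation; "force": force on the tool from outside, world axes, zero at the start; "moment": the same for the moment, N m; "width": finger opening in m; "gripper_force": force on a finger pad.
Only numpy, scipy, OpenCV 4.12 (cv2) and the standard library are available. Lean on these libraries where they do the work, as an engineer would, in place of code of your own. Each camera call takes 0.05 s, during which the arm holds its last target. There are 200 camera calls.

## Working session

There is one attempt and no reset: what is moved stays moved. The work goes in short steps, Python scripts to look and compute and a tool call to move; the robot and the scene stay as the last step left them, time stands still between calls to the robot, and variables do not carry over. Pictures are saved under pics/ and viewed, at most 14 in all, crops included, and the job is handed in when it is done.

Besides the shell and the picture viewer there is one more tool, called after "Request:" as name([rows], argument=value, ...), one row to a line, values as JSON. carry_out: Moves the arm, as the interface text tells. Its arguments: {"type":"object","properties":{"commands":{"type":"array"},"grip":{"type":"number"},"force":{"type":"number"}},"required":["commands"]}

```bash
mkdir -p pics; cat > h.py <<'E'
import numpy as np, cv2
from scipy.spatial.transform import Rotation as R
from station import readout, vision, arm
def state():
    return readout.get_state()
def pose():
    s=state(); r=s['ee_rot']; 
    return np.array(s['eef_pos']), R.from_euler('xyz',r).as_matrix()
def cam(name, ps=None):
    c=vision.calibration(name); f=210/np.tan(np.radians(c['fovy'])/2)
    if 'mount' in c:
        p,Rm=ps; T=np.eye(4);T[:3,:3]=Rm;T[:3,3]=p; T=T@np.array(c['mount'])
    else:
        T=np.eye(4); a=np.array(c['attitude']); T[:3,:3]=a if a.shape==(3,3) else R.from_euler('xyz',a).as_matrix(); T[:3,3]=c['origin']
    return f,c['cx'],c['cy'],T
def grab(name,save=None):
    ps=pose(); im,d=vision.grab_frame(name)
    if save: cv2.imwrite('pics/'+save,im[:,:,::-1])
    return im,d,cam(name,ps)
def pts(d,C):
    f,cx,cy,T=C; v,u=np.mgrid[:d.shape[0],:d.shape[1]]
    P=np.stack([(u-cx)/f*d,(v-cy)/f*d,d],-1)
    return P@T[:3,:3].T+T[:3,3]
def atz(u,v,z,C):
    f,cx,cy,T=C; r=T[:3,:3]@np.array([(u-cx)/f,(v-cy)/f,1]); return T[:3,3]+r*(z-T[2,3])/r[2]
def proj(P,C):
    f,cx,cy,T=C; p=(np.atleast_2d(P)-T[:3,3])@T[:3,:3]; return np.c_[cx+f*p[:,0]/p[:,2],cy+f*p[:,1]/p[:,2]]
E
python3 - <<'E'
from h import *
print(state()); 
for n in('top','side','wrist'): print(vision.calibration(n))
for n in('top','side'):
    im,d,C=grab(n,n+'0.png'); P=pts(d,C)
    for l in ['plate_short','plate_medium','plate_long','stop','machine','star_hub','can','tumbler','case','bowl','tape','socket','screwdriver','wrench']:
        for k in vision.trace(l,n)[:2]:
            m=k['pixels']&(d>0); Q=P[m]
            print(n,l,round(k['score'],2),np.round(k['position']),m.sum(),np.round(np.median(Q,0),3) if m.sum() else '')
E
```

```text
{'t': 0.0, 'q': array([ 1.43107839e+00,  3.59360587e-01,  1.10629035e-02, -3.26532514e-04,
       -1.22409562e+00, -2.88092767e-01]), 'qd': array([-0.00017931, -0.00075149, -0.00026788,  0.00088063,  0.00084735,
       -0.00154207]), 'joint_efforts': array([ 2.62803725e-03, -5.82729685e+01,  2.93050289e+01,  6.99738890e+00,
        6.93943395e-03, -1.58527764e-04]), 'eef_pos': array([0.27989192, 0.61374809, 0.25064568]), 'ee_rot': array([ 3.13997427e+00, -1.59468224e-04, -4.27921775e-01]), 'force': array([ 0.22475221, -0.22378409,  0.78740322]), 'moment': array([-0.007614  , -0.02562324, -0.0099581 ]), 'gripper_force': 0.0, 'width': 0.08736773726202526}
{'fovy': 57.38726179526867, 'cx': 279.22503250610606, 'cy': 208.1090862502984, 'origin': array([ 0.36040807, -0.06079007,  1.24955335]), 'attitude': array([-3.00873246, -0.00632974, -1.54900788])}
{'fovy': 46.620250287566634, 'cx': 286.5071766393642, 'cy': 210.66662584841038, 'origin': array([ 0.03475313, -1.01771093,  1.03853536]), 'attitude': array([-2.29890671,  0.01308393, -0.48890071])}
{'fovy': 69.35313000306324, 'cx': 283.56858
[... 1775 characters left out ...]
hub 0.76 [246. 313.] 3084 [ 0.536 -0.196  0.029]
side star_hub 0.48 [246. 350.] 11249 [ 0.642 -0.265  0.051]
side can 0.57 [164. 330.] 697 [0.759 0.071 0.079]
side tumbler 0.62 [316. 255.] 1746 [ 0.281 -0.385  0.12 ]
side tumbler 0.45 [164. 330.] 680 [0.759 0.071 0.079]
side case 0.95 [359. 342.] 1185 [ 0.416 -0.531  0.038]
side case 0.45 [165. 330.] 745 [0.761 0.072 0.075]
side bowl 0.67 [331. 389.] 1738 [ 0.569 -0.517  0.025]
side bowl 0.51 [167. 181.] 180 [0.336 0.384 0.009]
side tape 0.97 [160. 300.] 430 [0.729 0.218 0.025]
side socket 0.52 [202. 294.] 266 [0.616 0.051 0.015]
side screwdriver 0.66 [254. 256.] 323 [ 0.399 -0.132  0.023]
side wrench 0.71 [168. 182.] 188 [0.337 0.383 0.008]
```

```bash
python3 - <<'E'
import cv2
a=cv2.imread('pics/top0.png')[90:320,90:450]; cv2.imwrite('pics/top0c.png',cv2.resize(a,(800,511),interpolation=cv2.INTER_CUBIC))
E
```

```text
(no output)
```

View pics/top0c.png

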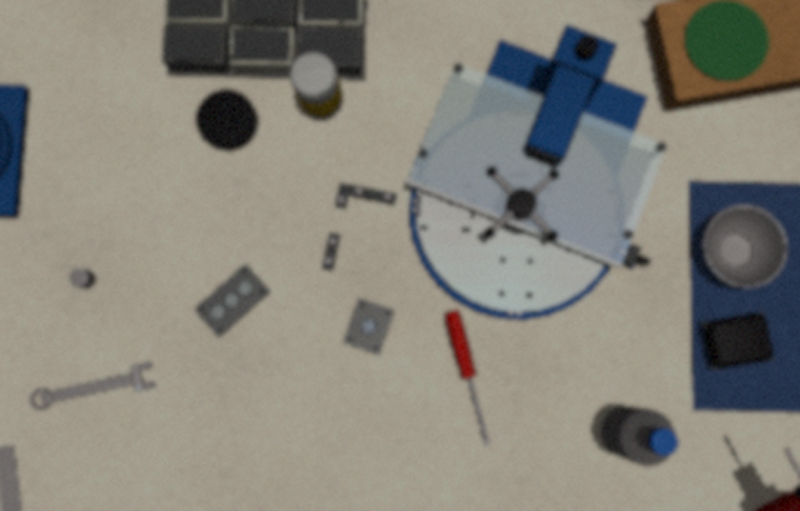

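View pics/side0.png

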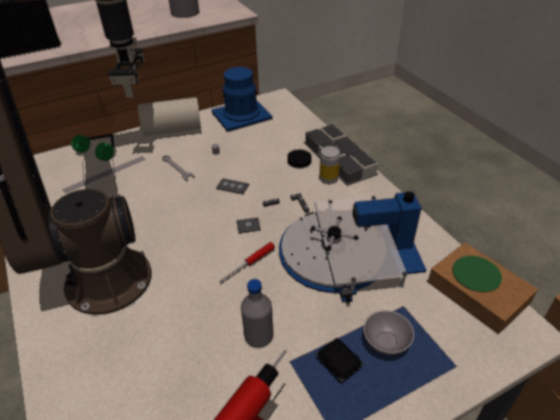

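The pictures show only the short plate (crop 368,326) and the long plate (crop 232,300). The medium plate is absent, and what the network called medium is the wrench. The stop corner is near crop (342,190). The dial is slightly off the 0 click, with the blank station's screws near (516,278) and the hub at (521,204).

```bash
cat >> h.py <<'E'
def plan(wps,step=0.055,p0=None,y0=None):
    """wps: (x,y,z,yaw) list from the present pose; prints rows (tool down)"""
    p,Rm=pose() if p0 is None else (np.array(p0),None)
    y=np.arctan2(Rm[1,0],Rm[0,0]) if y0 is None else y0
    for w in wps:
        t=np.array(w[:3]); dy=(w[3]-y+np.pi)%(2*np.pi)-np.pi
        st=step if len(w)<5 else w[4]
        n=max(1,int(np.ceil(np.linalg.norm(t-p)/st)),int(np.ceil(abs(np.degrees(dy))/10)))
        print('to',np.round(w,4),'n',n)
        for i in range(n):
            d=(t-p)/n; c,s=np.cos(y),np.sin(y)
            v=np.array([c*d[0]+s*d[1], s*d[0]-c*d[1], -d[2]])
            if i<1 or dy!=0: print('  ',np.round(v,4).tolist(),'rot z',round(-np.degrees(dy)/n,2))
            y+=dy/n
        p=t
E
python3 -c "
from h import *
plan([(.5,.03,.30,-.3)])"
```

```text
to [ 0.5   0.03  0.3  -0.3 ] n 12
   [0.0369, 0.0367, -0.004] rot z -0.61
   [0.0365, 0.0371, -0.004] rot z -0.61
   [0.0361, 0.0375, -0.004] rot z -0.61
   [0.0357, 0.0378, -0.004] rot z -0.61
   [0.0353, 0.0382, -0.004] rot z -0.61
   [0.0349, 0.0386, -0.004] rot z -0.61
   [0.0345, 0.039, -0.004] rot z -0.61
   [0.034, 0.0393, -0.004] rot z -0.61
   [0.0336, 0.0397, -0.004] rot z -0.61
   [0.0332, 0.04, -0.004] rot z -0.61
   [0.0328, 0.0404, -0.004] rot z -0.61
   [0.0323, 0.0407, -0.004] rot z -0.61
```

Request:
carry_out([
  {"dp": [0.0365,0.037,-0.004],"rotation": [0,0,-0.61]},
  {"dp": [0.0365,0.037,-0.004],"rotation": [0,0,-0.61]},
  {"dp": [0.036,0.0375,-0.004],"rotation": [0,0,-0.61]},
  {"dp": [0.036,0.038,-0.004],"rotation": [0,0,-0.61]},
  {"dp": [0.035,0.038,-0.004],"rotation": [0,0,-0.61]},
  {"dp": [0.035,0.039,-0.004],"rotation": [0,0,-0.61]},
  {"dp": [0.0345,0.039,-0.004],"rotation": [0,0,-0.61]},
  {"dp": [0.034,0.039,-0.004],"rotation": [0,0,-0.61]},
])

```text
t: 2.5
eef_pos: [0.4266, 0.223, 0.2841]
ee_rot: [-3.141, -0.0, -0.342]
force: [1.2, -0.1, 0.6]
width: 0.0876
gripper_force: 0.0
```

Request:
carry_out([
  {"dp": [0.0335,0.04,-0.004],"rotation": [0,0,-0.61]},
  {"dp": [0.033,0.04,-0.004],"rotation": [0,0,-0.61]},
  {"dp": [0.033,0.04,-0.004],"rotation": [0,0,-0.61]},
  {"dp": [0.032,0.041,-0.004],"rotation": [0,0,-0.61]},
  {"dp": [0,0,0],"rotation": [0,0,0]},
  {"dp": [0,0,0],"rotation": [0,0,0]},
])

```text
t: 3.25
eef_pos: [0.4991, 0.0297, 0.2995]
ee_rot: [-3.141, 0.0, -0.301]
force: [0.4, 1.0, 0.1]
width: 0.0874
gripper_force: 0.0
```

```bash
cat > look.py <<'E'
from h import *
import sys
def rect(m,P,zlo,zhi):
    m=cv2.morphologyEx(m.astype(np.uint8),cv2.MORPH_OPEN,np.ones((3,3)))>0
    Q=P[m&(P[...,2]>zlo)&(P[...,2]<zhi)]
    (c,s,a)=cv2.minAreaRect((Q[:,:2]*1000).astype(np.float32))
    b=cv2.boxPoints((c,s,a))
    e=max((b[1]-b[0],b[2]-b[1]),key=np.linalg.norm); ang=np.arctan2(e[1],e[0])
    return np.round(c,1),np.round(s,1),round(float((ang+np.pi/2)%np.pi-np.pi/2),3)
def look(save,labels):
    im,d,C=grab('wrist',save); P=pts(d,C); np.savez('last.npz',im=im,d=d,P=P,T=C[3],C=C[:3]); out={}
    for l in labels:
        for k in vision.trace(l,'wrist')[:1]:
            m=k['pixels']&(d>0); Q=P[m]; out[l]=m
            print(l,round(k['score'],2),np.round(k['position']),m.sum(),np.round(np.median(Q,0),4),np.round(np.percentile(Q[:,2],[5,50,95]),4))
    return im,d,C,P,out
E
python3 - <<'E'
from look import *
print(pose()[0],state()['ee_rot'],state()['q'])
im,d,C,P,o=look('w1.png',['plate_short','plate_long','stop','machine','star_hub','screwdriver'])
for l in('plate_short','plate_long'):
    if l in o: print(l,rect(o[l],P,0.002,.02))
E
```

```text
[0.49907118 0.0297132  0.29948992] [-3.14140489e+00  1.35898559e-04 -3.01303181e-01] [ 4.53019837e-01  3.69113925e-02 -2.86686044e-01 -2.42479228e-04
 -1.24716935e+00  8.16550403e-01]
plate_short 0.9 [218. 313.] 1771 [0.4335 0.0111 0.0083] [0.0067 0.0083 0.0097]
plate_long 0.9 [222. 172.] 1764 [0.476  0.202  0.0082] [0.0065 0.0082 0.0097]
stop 0.58 [ 99. 438.] 21048 [ 0.5435 -0.1809  0.0267] [0.0252 0.0267 0.0827]
machine 0.92 [ 69. 428.] 36006 [ 0.5732 -0.1716  0.0278] [0.014  0.0278 0.0777]
star_hub 0.58 [ 99. 438.] 20979 [ 0.5428 -0.1807  0.0267] [0.0252 0.0267 0.0827]
screwdriver 0.8 [208. 405.] 1369 [ 0.4075 -0.1199  0.0234] [0.0138 0.0234 0.0264]
plate_short (array([431.3,  11.3]), array([56.1, 69.6]), -0.301)
plate_long (array([464.5, 212.4]), array([ 56. , 100.3]), -0.811)
```

View pics/w1.png

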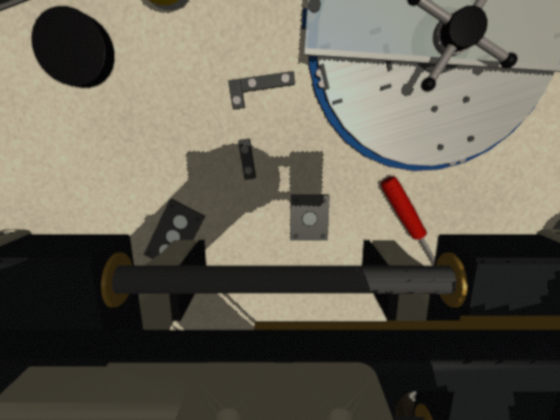

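The wrist view shows the short plate at (309,218), the long plate at (175,225), the stop corner near (238,85), and the hub at (464,27) with arms to balls at (428,84) and (510,60).

```bash
python3 - <<'E'
from look import *
z=np.load('last.npz'); P=z['P']; im=z['im']; d=z['d']
X,Y,Z=P[...,0],P[...,1],P[...,2]
v,u=np.mgrid[:420,:560]
m=(Z>.0095)&(Z<.018)&(d>0)&(v<185)&(u>215)&(u<300)
n,lab,st,c=cv2.connectedComponentsWithStats(m.astype(np.uint8))
for i in range(1,n):
    if st[i,4]>60: print(st[i],np.round(c[i]),rect(lab==i,P,.009,.018))
# guard front edge, hub, arms
h=(Z>.080)&(Z<.087)&(d>0)&(v<120); print('hub',h.sum(),cv2.minEnclosingCircle((P[h][:,:2]*1000).astype(np.float32)))
hub=np.array(cv2.minEnclosingCircle((P[h][:,:2]*1000).astype(np.float32))[0])/1000
a=(Z>.068)&(Z<.0815)&(d>0)&(v<120); r=P[a][:,:2]-hub; rr=np.hypot(*r.T); k=(rr>.03)&(rr<.07)
an=np.degrees(np.arctan2(r[k][:,1],r[k][:,0])); print('4-fold arm angle',np.degrees(np.angle(np.exp(4j*np.radians(an)).mean()))/4, np.histogram(an,36,(-180,180))[0])
# dial rim: base at z~.012
b=(Z>.008)&(Z<.016)&(d>0)&(u>300)&(v<175)&(im[...,2]>im[...,0]+40); print(b.sum(), np.percentile(np.hypot(*(P[b][:,:2]-hub).T),[5,50,95]))
t=(Z>.0235)&(Z<.0295)&(d>0)&(u>300)&(v<175)
q=P[t][:,:2]-hub; print('dial top r', np.percentile(np.hypot(*q.T),[99]),'height',np.median(P[t][:,2]))
E
python3 - <<'E'
import cv2
a=cv2.imread('pics/w1.png')[0:180,210:560]; cv2.imwrite('pics/w1c.png',cv2.resize(a,(800,411),interpolation=cv2.INTER_CUBIC))
E
```

```text
[ 228   71   67   39 1081] [257.  85.] (array([617.5,  21.6]), array([85.9, 35.8]), 1.406)
[238 139  18  41 471] [246. 159.] (array([539.2,  70.4]), array([16.2, 54.7]), -0.177)
hub 1379 ((574.724609375, -201.10948181152344), 49.29952621459961)
4-fold arm angle 12.195892683437227 [  0   0   0   0   0   0 116 148  45  10   0   0   0   0   0  48  27   2
   7  67 323  64   0   0   0   5  39  96 143  44   0   0   0   0   0   0]
1099 [0.1251967  0.14069188 0.16009367]
dial top r [0.14594789] height 0.026496980033774237
```

View pics/w1c.png

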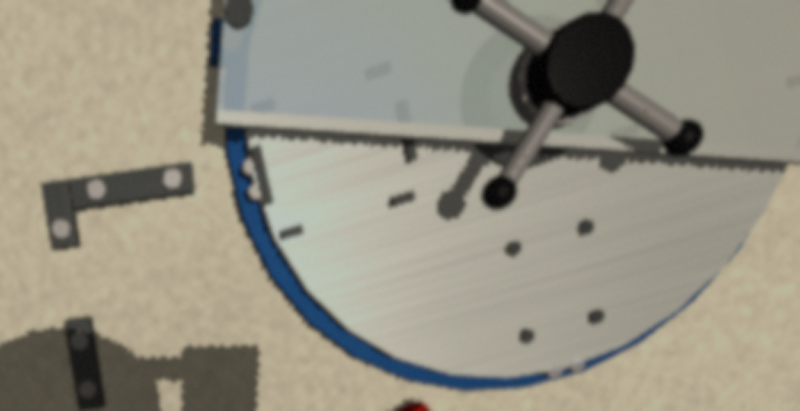

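```bash
python3 - <<'E'
from look import *
from scipy.optimize import least_squares
z=np.load('last.npz'); P=z['P']; im=z['im'].astype(int); d=z['d']
X,Y,Z=P[...,0],P[...,1],P[...,2]
v,u=np.mgrid[:420,:560]
m=(Z>.080)&(Z<.087)&(d>0)&(v<120)&(im.sum(2)<150)
n,lab,st,c=cv2.connectedComponentsWithStats(cv2.morphologyEx(m.astype(np.uint8),cv2.MORPH_OPEN,np.ones((9,9))))
i=1+np.argmax(st[1:,4]); q=P[lab==i]; print('hub',st[i],cv2.minEnclosingCircle((q[:,:2]*1000).astype(np.float32)),q.mean(0))
def circ(m,r):
    pts_=(P[m][:,:2]); f=lambda a: np.hypot(pts_[:,0]-a[0],pts_[:,1]-a[1])-r
    s=least_squares(f,[.62,-.19],loss='soft_l1',f_scale=.002); return s.x,np.abs(s.fun).mean(),len(pts_)
# outer boundary of dial top: last z~.026 pixel in each column from the bottom
dm=(Z>.022)&(Z<.030)&(d>0)&(v<175)&(u>315)
e=np.zeros_like(dm); 
for col in range(330,550):
    r=np.where(dm[:,col])[0]
    if len(r): e[r.max(),col]=1
print('dial',circ(e,.150))
bm=(Z>.008)&(Z<.0175)&(d>0)&(v<178)&(u>300)&(im[...,2]>im[...,0]+30)
e2=np.zeros_like(dm)
for col in range(320,520):
    r=np.where(bm[:,col])[0]
    if len(r): e2[r.max(),col]=1
print('base',circ(e2,.160))
g=(Z>.043)&(Z<.054)&(d>0)&(v<120)&(u>290); print('guard',g.sum())
f=[]
for col in range(310,560):
    r=np.where(g[:,col])[0]
    if len(r): f.append(P[r.max(),col])
f=np.array(f); l=cv2.fitLine((f[:,:2]*1000).astype(np.float32),cv2.DIST_HUBER,0,.01,.01).ravel(); print(l, 'normal yaw', np.arctan2(l[0],-l[1]))
ax=q[:,:2].mean(0)*1000; nrm=np.array([l[1],-l[0]]); print('edge dist from hub',(ax-l[2:])@nrm)
E
```

```text
hub [ 450    6   36   41 1095] ((604.1148681640625, -201.421875), 19.682722091674805) [ 0.60453087 -0.20207075  0.08349579]
dial (array([ 0.6058035 , -0.20206522]), np.float64(0.000672821340857113), 220)
base (array([ 0.60788626, -0.20225152]), np.float64(0.0003823564762842394), 152)
guard 12955
[ 3.5403958e-01  9.3523043e-01  5.9894122e+02 -1.3497942e+02] normal yaw 2.7797058
edge dist from hub 28.980592391321387
```

```bash
cat >> h.py <<'E'
SO=np.array([.6241,.0479]); SY=-.168; ex=np.array([-np.cos(SY),-np.sin(SY)]); ey=np.array([np.sin(SY),-np.cos(SY)])
AX=np.array([.605,-.202]); MY=-.362
def st(x,y,z): return (*(SO+ex*x/1000+ey*y/1000),z,SY)   # stop mm -> waypoint
def mc(x,y,z,dy=0): 
    c,s=np.cos(MY),np.sin(MY); return (AX[0]+(c*x-s*y)/1000,AX[1]+(s*x+c*y)/1000,z,MY+dy)
def instop(p): q=np.array(p[:2])-SO; return np.round(1000*np.array([q@ex,q@ey]),1)
def inmc(p): 
    q=np.array(p[:2])-AX; c,s=np.cos(MY),np.sin(MY); return np.round(1000*np.array([c*q[0]+s*q[1],-s*q[0]+c*q[1]]),1)
E
python3 - <<'E'
from h import *
z=np.load('last.npz'); P=z['P'];d=z['d'];v=np.mgrid[:420,:560][0]
a=(P[...,2]>.068)&(P[...,2]<.0815)&(d>0)&(v<120); r=P[a][:,:2]-AX; rr=np.hypot(*r.T); k=(rr>.028)&(rr<.068)
an=np.arctan2(r[k][:,1],r[k][:,0])-MY
print('dial est deg',np.degrees(np.angle(-np.exp(4j*an).mean()))/4%90)
plan([(.4313,.0113,.10,-.301),(.4313,.0113,.028,-.301)])
plan([(.4313,.0113,.07,-.301),st(42,34,.07),st(42,34,.0285)],p0=(.4313,.0113,.028),y0=-.301)
E
```

```text
dial est deg 19.14421029582174
to [ 0.4313  0.0113  0.1    -0.301 ] n 4
   [-0.0148, 0.0096, 0.0499] rot z 0.03
   [-0.0148, 0.0096, 0.0499] rot z 0.03
   [-0.0148, 0.0096, 0.0499] rot z 0.03
   [-0.0148, 0.0096, 0.0499] rot z 0.03
to [ 0.4313  0.0113  0.028  -0.301 ] n 2
   [0.0, -0.0, 0.036] rot z -0.0
to [ 0.4313  0.0113  0.07   -0.301 ] n 1
   [0.0, -0.0, -0.042] rot z -0.0
to [ 0.577   0.0214  0.07   -0.168 ] n 3
   [0.0454, -0.0176, -0.0] rot z -2.54
   [0.0461, -0.0156, -0.0] rot z -2.54
   [0.0468, -0.0135, -0.0] rot z -2.54
to [ 0.577   0.0214  0.0285 -0.168 ] n 1
   [0.0, -0.0, 0.0415] rot z -0.0
```

Request:
carry_out([
  {"dp": [-0.015,0.0096,0.05],"rotation": [0,0,0]},
  {"dp": [-0.015,0.0096,0.05],"rotation": [0,0,0]},
  {"dp": [-0.0146,0.0096,0.05],"rotation": [0,0,0]},
  {"dp": [-0.0146,0.0096,0.05],"rotation": [0,0,0]},
  {"dp": [0,0,0.036],"rotation": [0,0,0]},
  {"dp": [0,0,0.025],"rotation": [0,0,0]},
  {"dp": [0,0,0.01],"rotation": [0,0,0]},
  {"dp": [0,0,0],"rotation": [0,0,0]},
])

```text
t: 4.6
eef_pos: [0.4313, 0.0108, 0.0284]
ee_rot: [3.141, 0.001, -0.299]
force: [0.6, -1.2, 1.1]
width: 0.0875
gripper_force: 0.0
```

Request:
carry_out([
  {"dp": [0,0,0],"rotation": [0,0,0]},
  {"dp": [0,0,0],"rotation": [0,0,0]},
  {"dp": [0,0,0],"rotation": [0,0,0]},
  {"dp": [0,0,0],"rotation": [0,0,0]},
], grip=0.045, force=30)

```text
t: 5.1
eef_pos: [0.4316, 0.0108, 0.029]
ee_rot: [-3.141, -0.001, -0.3]
force: [-1.4, -0.3, 4.2]
width: 0.0553
gripper_force: 30.0
```

Request:
carry_out([
  {"dp": [0,0,-0.041],"rotation": [0,0,0]},
  {"dp": [0.0454,-0.0178,0],"rotation": [0,0,-2.54]},
  {"dp": [0.0461,-0.0158,0],"rotation": [0,0,-2.54]},
  {"dp": [0.0465,-0.0137,0],"rotation": [0,0,-2.54]},
  {"dp": [0,0,0],"rotation": [0,0,0]},
  {"dp": [0,0,0.03],"rotation": [0,0,0]},
  {"dp": [0,0,0.01],"rotation": [0,0,0]},
  {"dp": [0,0,0],"rotation": [0,0,0]},
])

```text
t: 6.1
eef_pos: [0.576, 0.0213, 0.0292]
ee_rot: [3.141, 0.002, -0.167]
force: [-0.1, -1.0, -2.3]
width: 0.0557
gripper_force: 30.0
```

```bash
python3 -c "
from h import *
s=state(); print(s['eef_pos'],s['ee_rot'][2],instop(s['eef_pos']),s['force'],s['width'])"
```

```text
[0.57595952 0.02125403 0.02921451] -0.16694262036435137 [43.  34.3] [-0.13751747 -0.99906265 -2.26314226] 0.055694437186694486
```

Request:
carry_out([
  {"dp": [0.002,0,0],"rotation": [0,0,0]},
  {"dp": [0.002,0,0],"rotation": [0,0,0]},
  {"dp": [0.002,0,0],"rotation": [0,0,0]},
  {"dp": [0.002,0,0],"rotation": [0,0,0]},
  {"dp": [0.002,0,0],"rotation": [0,0,0]},
], force=5)

```text
t: 6.72
eef_pos: [0.5855, 0.0199, 0.0292]
ee_rot: [3.141, 0.002, -0.168]
force: [-5.5, 5.6, -0.9]
width: 0.0562
gripper_force: 5.0
```

Request:
carry_out([
  {"dp": [0,0,0],"rotation": [0,0,0]},
  {"dp": [0,-0.003,0],"rotation": [0,0,0]},
  {"dp": [0,-0.003,0],"rotation": [0,0,0]},
  {"dp": [0,-0.002,0],"rotation": [0,0,0]},
  {"dp": [0,-0.001,0],"rotation": [0,0,0]},
], grip=0.062)

```text
t: 7.35
eef_pos: [0.5884, 0.0288, 0.0297]
ee_rot: [3.142, -0.0, -0.167]
force: [-0.2, -1.9, 1.7]
width: 0.062
gripper_force: 1.3
```

Request:
carry_out([
  {"dp": [0,-0.0007,0],"rotation": [0,0,0]},
  {"dp": [0,-0.0007,0],"rotation": [0,0,0]},
  {"dp": [0,0,0],"rotation": [0,0,0]},
])

```text
t: 7.72
eef_pos: [0.5881, 0.0291, 0.0297]
ee_rot: [3.14, 0.001, -0.167]
force: [0.2, -6.9, 2.7]
width: 0.0619
gripper_force: 3.7
```

```bash
python3 -c "
from h import *
s=state(); print(s['eef_pos'],instop(s['eef_pos']),s['force'],s['width'],s['gripper_force'])"
```

```text
[0.58810948 0.02914245 0.02966188] [32.3 24.5] [ 0.24133155 -6.86849179  2.66500876] 0.061869455314452655 3.6550529301166534
```

Request:
carry_out([
  {"dp": [0,0.0042,0],"rotation": [0,0,0]},
  {"dp": [0,0,0],"rotation": [0,0,0]},
  {"dp": [0,0,0],"rotation": [0,0,0]},
])

```text
t: 8.1
eef_pos: [0.5879, 0.0263, 0.0295]
ee_rot: [-3.141, -0.0, -0.167]
force: [0.9, -0.4, -0.2]
width: 0.0622
gripper_force: 0.0
```

Request:
carry_out([
  {"dp": [0,0,0],"rotation": [0,0,0]},
  {"dp": [0,0,0],"rotation": [0,0,0]},
  {"dp": [0.001,0,0],"rotation": [0,0,0]},
  {"dp": [0.001,0,0],"rotation": [0,0,0]},
  {"dp": [0,0,0],"rotation": [0,0,0]},
], grip=0.045, force=6)

```text
t: 8.72
eef_pos: [0.5887, 0.0257, 0.0294]
ee_rot: [3.141, 0.002, -0.167]
force: [-5.4, 2.1, 3.4]
width: 0.0558
gripper_force: 6.0
```

```bash
python3 - <<'E'
from look import *
s=state(); print(s['eef_pos'],instop(s['eef_pos']),s['force'],s['width'],s['gripper_force'])
im,d,C=grab('wrist','w2.png'); np.savez('last.npz',im=im,d=d,P=pts(d,C))
E
```

```text
[0.58867528 0.02567663 0.02944216] [31.2 27.8] [-5.35562175  2.06239022  3.39088131] 0.05584836380554555 5.999474599957466
```

View pics/w2.png

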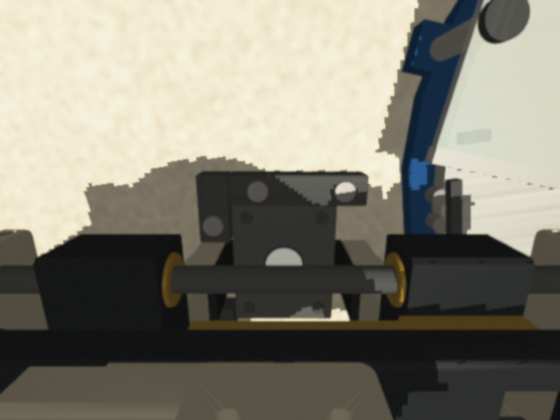

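The picture shows the short plate tucked against both fences: its top edge is on the short fence (row 205) and its left edge on the long fence (column 232). I'll leave it squared here while I push the dial to the first click.

```bash
cat >> h.py <<'E'
def fc(th,r=42):
    t=np.radians(th); u=np.array([np.cos(t),np.sin(t)]); n=np.array([-u[1],u[0]])
    h=9.5*abs(n[0])+21*abs(n[1])+5
    return r*u-h*n
E
python3 - <<'E'
from h import *
a=fc(140); 
plan([(.5887,.0257,.13,-.167),mc(*a,.13),mc(*a,.082)])
ths=[140,146,152,158,164,170,176,182,188,194,200,206,212,218,223]
for i,t in enumerate(ths):
    c=fc(t); p=fc(ths[max(i-1,0)]); print(t,np.round(c,1),'dp mm',np.round([c[0]-p[0],-(c[1]-p[1])],1))
E
```

```text
to [ 0.5887  0.0257  0.13   -0.167 ] n 2
   [-0.0, -0.0, -0.0503] rot z -0.01
   [-0.0, -0.0, -0.0503] rot z -0.01
to [ 0.6082 -0.1521  0.13   -0.362 ] n 4
   [0.0122, 0.043, -0.0] rot z 2.79
   [0.0143, 0.0424, -0.0] rot z 2.79
   [0.0163, 0.0416, -0.0] rot z 2.79
   [0.0183, 0.0408, -0.0] rot z 2.79
to [ 0.6082 -0.1521  0.082  -0.362 ] n 1
   [0.0, -0.0, 0.048] rot z -0.0
140 [-14.7  47.8] dp mm [ 0. -0.]
146 [-19.3  46.5] dp mm [-4.6  1.4]
152 [-23.9  44.4] dp mm [-4.6  2. ]
158 [-28.4  41.7] dp mm [-4.5  2.7]
164 [-32.7  38.3] dp mm [-4.3  3.4]
170 [-36.6  34.2] dp mm [-3.9  4.1]
176 [-40.   29.5] dp mm [-3.4  4.7]
182 [-42.9  24.8] dp mm [-2.9  4.6]
188 [-45.4  21. ] dp mm [-2.5  3.8]
194 [-47.4  16.7] dp mm [-2.1  4.3]
200 [-49.   11.9] dp mm [-1.6  4.8]
206 [-50.    6.8] dp mm [-1.   5.1]
212 [-50.4   1.4] dp mm [-0.3  5.4]
218 [-50.   -4.3] dp mm [0.4 5.6]
223 [-49.  -9.] dp mm [0.9 4.7]
```

Request:
carry_out([
  {"dp": [0,0,0],"rotation": [0,0,0]},
  {"dp": [0,0,0],"rotation": [0,0,0]},
  {"dp": [0,0,-0.05],"rotation": [0,0,0]},
  {"dp": [0,0,-0.05],"rotation": [0,0,0]},
], grip=0.068)

```text
t: 9.28
eef_pos: [0.5904, 0.0257, 0.1306]
ee_rot: [3.141, -0.0, -0.167]
force: [0.4, 0.4, 0.7]
width: 0.0681
gripper_force: 0.0
```

Request:
carry_out([
  {"dp": [0.0122,0.043,0],"rotation": [0,0,2.79]},
  {"dp": [0.0143,0.0424,0],"rotation": [0,0,2.79]},
  {"dp": [0.0163,0.0416,0],"rotation": [0,0,2.79]},
  {"dp": [0.0183,0.0408,0],"rotation": [0,0,2.79]},
  {"dp": [0,0,0],"rotation": [0,0,0]},
  {"dp": [0,0,0],"rotation": [0,0,0]},
], grip=0)

```text
t: 10.02
eef_pos: [0.6097, -0.1523, 0.1296]
ee_rot: [-3.141, -0.001, -0.362]
force: [0.4, 0.2, -0.1]
width: 0.0133
gripper_force: 0.0
```

```bash
python3 - <<'E'
from look import *
s=state(); print(s['eef_pos'],s['ee_rot'],inmc(s['eef_pos']),s['width'])
im,d,C=grab('wrist','w3.png'); np.savez('last.npz',im=im,d=d,P=pts(d,C))
E
```

```text
[ 0.60966587 -0.15225307  0.12958586] [-3.14121855e+00 -8.91291041e-04 -3.62242013e-01] [-13.3  48.2] 0.013338259638740843
```

View pics/w3.png

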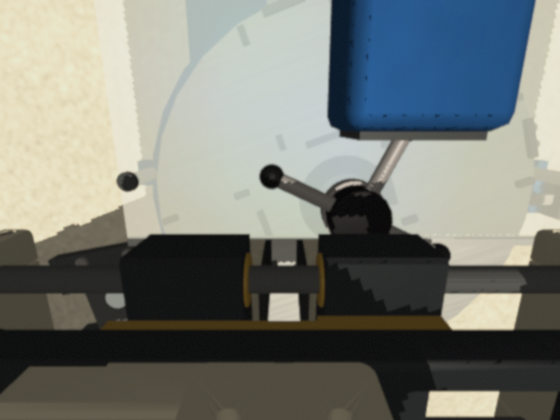

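The view shows the hub at (358,215) and the marking head ahead, its front edge at row 130. One arm's ball is at (272,177), which agrees with a dial angle of about 19°. The spot between the arms is clear to descend.

Request:
carry_out([
  {"dp": [-0.001,0,0.024],"rotation": [0,0,0]},
  {"dp": [0,0,0.024],"rotation": [0,0,0]},
  {"dp": [0,0,0],"rotation": [0,0,0]},
  {"dp": [-0.0046,0.0014,0],"rotation": [0,0,0]},
  {"dp": [-0.0046,0.002,0],"rotation": [0,0,0]},
  {"dp": [-0.0045,0.0027,0],"rotation": [0,0,0]},
  {"dp": [-0.0043,0.0034,0],"rotation": [0,0,0]},
  {"dp": [0,0,0],"rotation": [0,0,0]},
])

```text
t: 11.08
eef_pos: [0.5877, -0.1545, 0.0819]
ee_rot: [-3.142, -0.0, -0.362]
force: [-0.0, -0.1, 1.0]
width: 0.0003
gripper_force: 0.0
```

```bash
python3 -c "
from h import *
s=state(); print(s['eef_pos'],inmc(s['eef_pos']),s['force'],s['moment'],s['width'])"
```

```text
[ 0.58770132 -0.15449139  0.08194543] [-33.   38.3] [-0.03524866 -0.06679323  1.01500801] [-0.05823287  0.02311863  0.02174587] 0.0002677153030337499
```

Request:
carry_out([
  {"dp": [-0.0039,0.0041,0],"rotation": [0,0,0]},
  {"dp": [-0.0034,0.0047,0],"rotation": [0,0,0]},
  {"dp": [-0.0029,0.0046,0],"rotation": [0,0,0]},
  {"dp": [-0.0025,0.0038,0],"rotation": [0,0,0]},
  {"dp": [-0.0021,0.0043,0],"rotation": [0,0,0]},
  {"dp": [-0.0016,0.0048,0],"rotation": [0,0,0]},
  {"dp": [-0.001,0.0051,0],"rotation": [0,0,0]},
  {"dp": [0,0,0],"rotation": [0,0,0]},
])

```text
t: 12.08
eef_pos: [0.5595, -0.178, 0.0813]
ee_rot: [3.141, 0.002, -0.363]
force: [0.3, -0.0, -0.8]
width: 0.0001
gripper_force: 0.0
```

Request:
carry_out([
  {"dp": [-0.0003,0.0054,0],"rotation": [0,0,0]},
  {"dp": [0.0002,0.0028,0],"rotation": [0,0,0]},
  {"dp": [0.0002,0.0028,0],"rotation": [0,0,0]},
  {"dp": [0,0,0],"rotation": [0,0,0]},
])

```text
t: 12.58
eef_pos: [0.5565, -0.1882, 0.0815]
ee_rot: [3.141, 0.001, -0.362]
force: [-0.4, 0.0, -0.2]
width: 0.0006
gripper_force: 0.0
```

```bash
cat > dial.py <<'E'
from look import *
s=state(); print(s['eef_pos'],inmc(s['eef_pos']),s['force'])
for n in ('top','side','wrist'):
    im,d,C=grab(n,'dial_%s_%d.png'%(n,int(s['t']*10))); P=pts(d,C); np.savez('last_%s.npz'%n,im=im,d=d,P=P)
    a=(P[...,2]>.064)&(P[...,2]<.0815)&(d>0); r=P[a][:,:2]-AX; rr=np.hypot(*r.T); k=(rr>.028)&(rr<.069)
    an=np.arctan2(r[k][:,1],r[k][:,0])-MY
    h=np.histogram(np.degrees(an)%360,36,(0,360))[0]
    print(n,'dial mod 90:',np.degrees(np.angle(-np.exp(4j*an).mean()))/4%90,h)
E
python3 dial.py
```

```text
[ 0.55652186 -0.18817058  0.08148797] [-50.2  -4.2] [-0.44307463  0.03113945 -0.22246811]
top dial mod 90: nan [0 0 0 0 0 0 0 0 0 0 0 0 0 0 0 0 0 0 0 0 0 0 0 0 0 0 0 0 0 0 0 0 0 0 0 0]
side dial mod 90: 77.37988130373614 [ 0  0 14 28  2  0  0  0  0  0  0  0  0  0  0  0  0  0  0  0  0  0  0  0
  0  0  0  0  0  9 39  3  0  0  0  0]
wrist dial mod 90: 79.0760500221699 [   0    0  389 2012  266    0    0    0    0    0    0  222  821  124
    0    0    0   73  164  100   50  206  111    0    0    0    0    0
    0  303 1895  290    0    0    0    0]dial.py:8: RuntimeWarning: Mean of empty slice.
  print(n,'dial mod 90:',np.degrees(np.angle(-np.exp(4j*an).mean()))/4%90,h)
  ret = ret.dtype.type(ret / rcount)
```

Request:
carry_out([
  {"dp": [0.0009,0.0047,0],"rotation": [0,0,0]},
  {"dp": [0.0005,0.0019,0],"rotation": [0,0,0]},
  {"dp": [0.0006,0.002,0],"rotation": [0,0,0]},
  {"dp": [0,0,0],"rotation": [0,0,0]},
  {"dp": [0,0,0],"rotation": [0,0,0]},
])

```text
t: 13.35
eef_pos: [0.5562, -0.196, 0.0816]
ee_rot: [-3.141, -0.001, -0.362]
force: [0.9, 4.7, -1.5]
width: 0.0005
gripper_force: 1.9
```

```bash
sed -i "s/('top','side','wrist')/('wrist',)/" dial.py; python3 dial.py
```

```text
[ 0.55623374 -0.19599235  0.08163255] [-47.7 -11.7] [ 0.94990724  4.67809118 -1.50982811]
wrist dial mod 90: 85.72703082398348 [   0    0    0 1113 1463   10    0    0    0    0    0    0  251  273
   20    0    0    0   41  173  124   92  292   15    0    0    0    0
    0    0  913 1579    6    0    0    0]
```

Request:
carry_out([
  {"dp": [0.0004,0.001,0],"rotation": [0,0,0]},
  {"dp": [0.0004,0.001,0],"rotation": [0,0,0]},
  {"dp": [0,0,0],"rotation": [0,0,0]},
  {"dp": [0,0,0],"rotation": [0,0,0]},
])

```text
t: 13.9
eef_pos: [0.5554, -0.1989, 0.0815]
ee_rot: [3.141, 0.0, -0.362]
force: [-0.5, 1.5, 0.4]
width: 0.0003
gripper_force: 0.9
```

```bash
sed -i "s/    an=.*/&\n    dg=np.degrees(an)%360; an=an[((dg>10)\&(dg<80))|((dg>285)\&(dg<350))]/" dial.py; python3 dial.py
```

```text
[ 0.55541278 -0.19889305  0.08147732] [-47.5 -14.7] [-0.52564249  1.54801863  0.38339033]
wrist dial mod 90: 89.52238281419646 [   0    0    0  429 1940  215    0    0    0    0    0    0    0    0
    0    0    0    0    0    0    0    0    0    0    0    0    0    0
    0    0  328 1926  252    0    0    0]
```

Request:
carry_out([
  {"dp": [-0.003,-0.006,0],"rotation": [0,0,0]},
  {"dp": [-0.003,-0.006,0],"rotation": [0,0,0]},
  {"dp": [0,0,0],"rotation": [0,0,0]},
])

```text
t: 14.32
eef_pos: [0.5544, -0.1848, 0.0817]
ee_rot: [3.142, -0.0, -0.361]
force: [-1.2, 0.4, 0.4]
width: 0.0006
gripper_force: 0.0
```

```bash
python3 dial.py; python3 -c "
from h import *
p=pose()[0]; w=mc(*inmc(p),.13); t=st(35,28,.13)
plan([w,t,st(35,28,.06),st(35,28,.0292)])"
```

```text
[ 0.55442201 -0.18484125  0.08168399] [-53.4  -1.9] [-1.22323409  0.37472714  0.44894821]
wrist dial mod 90: 89.84788027065659 [   0    0    0  340 1987  294    0    0    0    0    0    0    0    0
    0    0    0    0    0    0    0    0    0    0    0    0    0    0
    0    0  334 1996  284    0    0    0]
to [ 0.5544 -0.1851  0.13   -0.362 ] n 1
   [-0.0, 0.0, -0.0483] rot z 0.05
to [ 0.5849  0.0261  0.13   -0.168 ] n 4
   [-0.0116, -0.0521, -0.0] rot z -2.78
   [-0.009, -0.0526, -0.0] rot z -2.78
   [-0.0065, -0.053, -0.0] rot z -2.78
   [-0.0039, -0.0532, -0.0] rot z -2.78
to [ 0.5849  0.0261  0.06   -0.168 ] n 2
   [0.0, -0.0, 0.035] rot z -0.0
to [ 0.5849  0.0261  0.0292 -0.168 ] n 1
   [0.0, -0.0, 0.0308] rot z -0.0
```

Request:
carry_out([
  {"dp": [0,0,-0.0485],"rotation": [0,0,0]},
  {"dp": [-0.0116,-0.0521,0],"rotation": [0,0,-2.78]},
  {"dp": [-0.009,-0.0526,0],"rotation": [0,0,-2.78]},
  {"dp": [-0.0065,-0.053,0],"rotation": [0,0,-2.78]},
  {"dp": [-0.0039,-0.0532,0],"rotation": [0,0,-2.78]},
  {"dp": [0,0,0],"rotation": [0,0,0]},
  {"dp": [0,0,0],"rotation": [0,0,0]},
], grip=0.076)

```text
t: 15.25
eef_pos: [0.5846, 0.026, 0.1299]
ee_rot: [3.141, 0.0, -0.167]
force: [-0.2, 0.6, -0.2]
width: 0.065
gripper_force: 0.0
```

```bash
python3 - <<'E'
from look import *
s=state(); print(s['eef_pos'],s['ee_rot'],instop(s['eef_pos']),s['width'])
im,d,C=grab('top','t2.png'); P=pts(d,C)
for l in ['plate_short','plate_long']:
    for k in vision.trace(l,'top')[:2]:
        m=k['pixels']&(d>0); print(l,k['score'],k['position'],np.median(P[m],0))
im,d,C,P,o=look('w4.png',['plate_short'])
E
python3 - <<'E'
E
```

```text
[0.58463238 0.02603597 0.12993528] [ 3.14136212e+00  3.91513855e-04 -1.67184040e-01] [35.3 28.2] 0.06500117750599199
plate_short 0.61 [192.7, 252.6] [0.56456056 0.02807588 0.00746766]
plate_long 0.62 [223.3, 199.3] [0.46997811 0.20337973 0.00734253]
plate_short 0.97 [210. 283.] 4869 [0.5866 0.0261 0.0084] [0.0072 0.0084 0.0096]
```

View pics/w4.png

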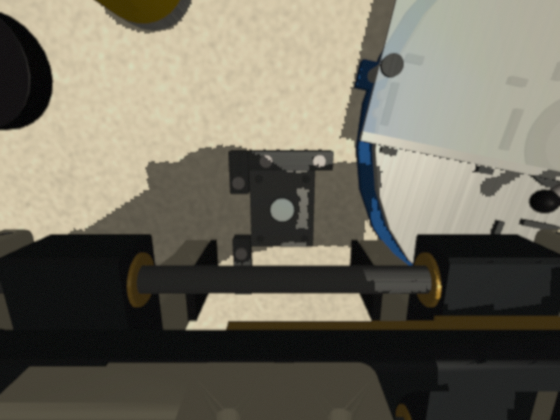

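The picture shows the short plate still square in the corner, centred at (282,210), with its top edge on the short fence and its left edge on the long fence. I'll grip it now.

Request:
carry_out([
  {"dp": [0,-0.0004,0.035],"rotation": [0,0,0]},
  {"dp": [0,0,0.035],"rotation": [0,0,0]},
  {"dp": [0,0,0.0307],"rotation": [0,0,0]},
  {"dp": [0,0,0],"rotation": [0,0,0]},
])

```text
t: 16.0
eef_pos: [0.5841, 0.0253, 0.0279]
ee_rot: [3.14, 0.003, -0.169]
force: [-0.8, 0.4, -0.1]
width: 0.0757
gripper_force: 0.0
```

Request:
carry_out([
  {"dp": [0,0,0],"rotation": [0,0,0]},
  {"dp": [0,0,0],"rotation": [0,0,0]},
  {"dp": [0,0,0],"rotation": [0,0,0]},
  {"dp": [0,0,0],"rotation": [0,0,0]},
], grip=0.045, force=6)

```text
t: 16.5
eef_pos: [0.5854, 0.0263, 0.0303]
ee_rot: [-3.141, -0.001, -0.168]
force: [-1.4, -1.4, 7.2]
width: 0.0556
gripper_force: 6.0
```

Request:
carry_out([
  {"dp": [0,0,0],"rotation": [0,0,0]},
  {"dp": [0,0,0],"rotation": [0,0,0]},
], force=40)

```text
t: 16.75
eef_pos: [0.5853, 0.0263, 0.0303]
ee_rot: [-3.141, -0.001, -0.167]
force: [-1.6, -0.6, 6.3]
width: 0.0546
gripper_force: 40.0
```

```bash
python3 - <<'E'
from look import *
s=state(); p=s['eef_pos']; print(p,s['ee_rot'],instop(p),s['width'],s['force'])
im,d,C=grab('wrist','w5.png'); P=pts(d,C); np.savez('last.npz',im=im,d=d,P=P)
off=35-instop(p)[0]; print('tool is ahead of plate centre by',off)
cx=-104+off; t=mc(cx,0,.11)
plan([(p[0],p[1],.11,SY),t,mc(cx,0,.065)])
E
```

```text
[0.58532008 0.02629738 0.03032119] [-3.14130074e+00 -1.11880598e-03 -1.67454903e-01] [34.6 27.8] 0.05457205467644214 [-1.5535194  -0.64640102  6.25024572]
tool is ahead of plate centre by 0.3999999999999986
to [ 0.5853  0.0263  0.11   -0.168 ] n 2
   [0.0, 0.0, -0.0398] rot z 0.02
   [0.0, 0.0, -0.0398] rot z 0.02
to [ 0.5081 -0.1653  0.11   -0.362 ] n 4
   [-0.011, 0.0505, -0.0] rot z 2.78
   [-0.0086, 0.0509, -0.0] rot z 2.78
   [-0.0061, 0.0513, -0.0] rot z 2.78
   [-0.0036, 0.0515, -0.0] rot z 2.78
to [ 0.5081 -0.1653  0.065  -0.362 ] n 1
   [0.0, -0.0, 0.045] rot z -0.0
```

```bash
python3 - <<'E'
from look import *
p=pose()[0]
plan([(p[0],p[1],.15,SY),mc(-180,0,.15)])
E
```

```text
to [ 0.5853  0.0263  0.15   -0.168 ] n 3
   [0.0, -0.0, -0.0399] rot z 0.01
   [0.0, -0.0, -0.0399] rot z 0.01
   [0.0, -0.0, -0.0399] rot z 0.01
to [ 0.4367 -0.1383  0.15   -0.362 ] n 5
   [-0.0238, 0.0374, -0.0] rot z 2.22
   [-0.0223, 0.0383, -0.0] rot z 2.22
   [-0.0208, 0.0392, -0.0] rot z 2.22
   [-0.0193, 0.0399, -0.0] rot z 2.22
   [-0.0177, 0.0407, -0.0] rot z 2.22
```

Request:
carry_out([
  {"dp": [0,0,-0.04],"rotation": [0,0,0]},
  {"dp": [0,0,-0.04],"rotation": [0,0,0]},
  {"dp": [0,0,-0.04],"rotation": [0,0,0]},
  {"dp": [-0.0238,0.0374,0],"rotation": [0,0,2.22]},
  {"dp": [-0.0223,0.0383,0],"rotation": [0,0,2.22]},
  {"dp": [-0.0208,0.0392,0],"rotation": [0,0,2.22]},
  {"dp": [-0.0193,0.04,0],"rotation": [0,0,2.22]},
  {"dp": [-0.0177,0.0407,0],"rotation": [0,0,2.22]},
])

```text
t: 17.8
eef_pos: [0.4349, -0.1392, 0.1492]
ee_rot: [-3.141, 0.0, -0.363]
force: [0.6, -0.1, -1.8]
width: 0.0545
gripper_force: 40.0
```

Request:
carry_out([
  {"dp": [0,0,0],"rotation": [0,0,0]},
  {"dp": [0,0,0],"rotation": [0,0,0]},
])

```text
t: 18.05
eef_pos: [0.4365, -0.1385, 0.1495]
ee_rot: [-3.141, -0.0, -0.362]
force: [-0.4, 0.9, -1.9]
width: 0.0544
gripper_force: 40.0
```

```bash
cat > nest.py <<'E'
from look import *
s=state(); print(s['eef_pos'],s['ee_rot'],inmc(s['eef_pos']),s['width'],s['force'])
im,d,C=grab('wrist','nest%d.png'%int(s['t'])); P=pts(d,C); np.savez('last.npz',im=im,d=d,P=P,T=C[3],C=C[:3])
E
python3 nest.py
```

```text
[ 0.43647956 -0.13847341  0.14952459] [-3.14119360e+00 -4.91241026e-04 -3.61858498e-01] [-180.1   -0.3] 0.05440405736443071 [-0.43143471  0.90998277 -1.8904053 ]
```

```bash
python3 - <<'E'
import numpy as np,cv2
from h import *
z=np.load('last.npz'); im=z['im'].copy(); C=(*z['C'],z['T'])
def M(x,y,zz): w=mc(x,y,zz); return w[:3]
# expected nest outline (short) at block top level
for (x0,x1,y0,y1) in [(-141,-67,-30,30)]:
    q=proj(np.array([M(x0,y0,.031),M(x1,y0,.031),M(x1,y1,.031),M(x0,y1,.031)]),C); cv2.polylines(im,[np.round(q).astype(int)],True,(255,0,0),1)
a=im[0:240,100:480]; cv2.imwrite('pics/nestc.png',cv2.resize(a,(800,505),interpolation=cv2.INTER_CUBIC)[:,:,::-1])
E
```

```text
(no output)
```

View pics/nestc.png

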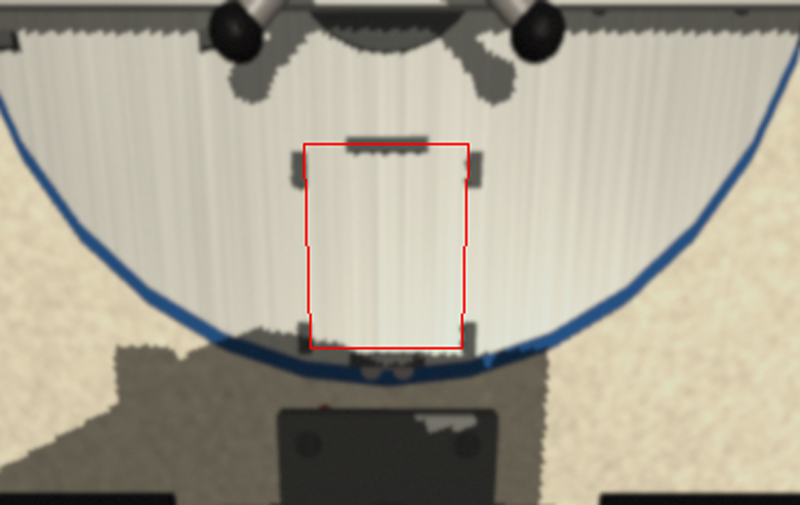

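The overlay shows the nest blocks about 2 mm nearer the robot than predicted (far block's inner edge at row 152 against the line at 143). Laterally they line up. I'll measure that offset, using the plate edge at row 410 as a check on the camera.

```bash
python3 - <<'E'
from h import *
z=np.load('last.npz'); im=z['im'].astype(int).sum(2); P=z['P']; C=(*z['C'],z['T'])
sc=380/800
def row(u0,u1,r0,r1,zz,pol):
    g=np.diff(im[r0:r1,u0:u1].mean(1)); i=(np.argmax(g) if pol>0 else np.argmin(g)); 
    # subpixel
    y=r0+i+.5; return y, inmc(atz((u0+u1)/2,y,zz,C))
print('far block inner edge',row(270,298,60,85,.026,1))
print('near block inner edge',row(270,298,155,180,.031,-1))
print('plate front edge',row(250,320,185,205,.127,-1),'expect',-180.1+34.6)
def col(v0,v1,c0,c1,zz,pol):
    g=np.diff(im[v0:v1,c0:c1].mean(0)); i=(np.argmax(g) if pol>0 else np.argmin(g)); x=c0+i+.5
    return x,inmc(atz(x,(v0+v1)/2,zz,C))
for v in((74,88),):
  print('L',col(*v,236,258,.026,1),'R',col(*v,312,332,.031,-1))
print('nearL',col(155,165,240,258,.026,1),'nearR',col(155,165,310,330,.031,-1))
print('plate L',col(210,230,225,240,.127,-1),'R',col(210,230,328,345,.127,1))
print('plate h',np.median(P[212:230,260:310,2]))
E
```

```text
far block inner edge (np.float64(72.5), array([-69.3,  -0.8]))
near block inner edge (np.float64(167.5), array([-142.9,   -0.8]))
plate front edge (np.float64(193.5), array([-144.1,   -1.1])) expect -145.5
L (np.float64(245.5), array([-75.5,  29.5])) R (np.float64(321.5), array([-76.2, -29.7]))
nearL (np.float64(247.5), array([-137.3,   29.9])) nearR (np.float64(318.5), array([-136.8,  -29.2]))
plate L (np.float64(231.5), array([-158.7,   27.6])) R (np.float64(335.5), array([-158.7,  -28.3]))
plate h 0.12734246049131856
```

```bash
python3 - <<'E'
from look import *
plan([mc(-107.4,0,.075),mc(-107.4,0,.064)])
E
```

```text
to [ 0.5046 -0.164   0.075  -0.362 ] n 2
   [0.0362, 0.0001, 0.0372] rot z 0.02
   [0.0362, 0.0001, 0.0372] rot z 0.02
to [ 0.5046 -0.164   0.064  -0.362 ] n 1
   [0.0, -0.0, 0.011] rot z -0.0
```

Request:
carry_out([
  {"dp": [0.0362,0.0001,0.034],"rotation": [0,0,0]},
  {"dp": [0.0363,0,0.034],"rotation": [0,0,0]},
  {"dp": [0,0,0.01],"rotation": [0,0,0]},
  {"dp": [0,0,0.007],"rotation": [0,0,0]},
  {"dp": [0,0,0],"rotation": [0,0,0]},
])

```text
t: 18.73
eef_pos: [0.5037, -0.1637, 0.0644]
ee_rot: [3.141, 0.001, -0.361]
force: [-0.6, -0.1, -1.3]
width: 0.0557
gripper_force: 4.0
```

Request:
carry_out([
  {"dp": [0,0,0.002],"rotation": [0,0,0]},
  {"dp": [0,0,0.002],"rotation": [0,0,0]},
  {"dp": [0,0,0.002],"rotation": [0,0,0]},
  {"dp": [0,0,0],"rotation": [0,0,0]},
])

```text
t: 19.23
eef_pos: [0.5041, -0.1642, 0.0584]
ee_rot: [-3.142, -0.0, -0.361]
force: [0.4, -0.1, -1.9]
width: 0.0545
gripper_force: 40.0
```

```bash
python3 nest.py
```

```text
[ 0.50412419 -0.16419959  0.05843851] [-3.14153984e+00 -1.34238575e-04 -3.61498702e-01] [-107.7   -0.4] 0.05450082093429777 [ 0.42083573 -0.12670017 -1.90092826]
```

The grip slackened for a moment on the way down (4 N at t=18.73), so I'll check where the plate is.

```bash
python3 - <<'E'
import cv2
a=cv2.imread('pics/nest19.png')[60:330,120:460]; cv2.imwrite('pics/n19c.png',cv2.resize(a,(756,600),interpolation=cv2.INTER_CUBIC))
from h import *
z=np.load('last.npz'); P=z['P']; 
m=(P[...,2]>.03)&(P[...,2]<.046); q=np.array([inmc(x) for x in P[m][::5]]); k=(abs(q[:,1])<26)&(q[:,0]<-60)&(q[:,0]>-100)
zz=P[m][::5][k,2]; A=np.c_[q[k],np.ones(k.sum())]; print(k.sum(),np.median(zz),np.linalg.lstsq(A,zz,rcond=None)[0], q[k].min(0),q[k].max(0))
E
```

```text
1072 0.03593753862805718 [-1.09509862e-04 -2.68371016e-06  2.62857950e-02] [-99.9 -25.9] [-64.3  25.9]
```

View pics/n19c.png

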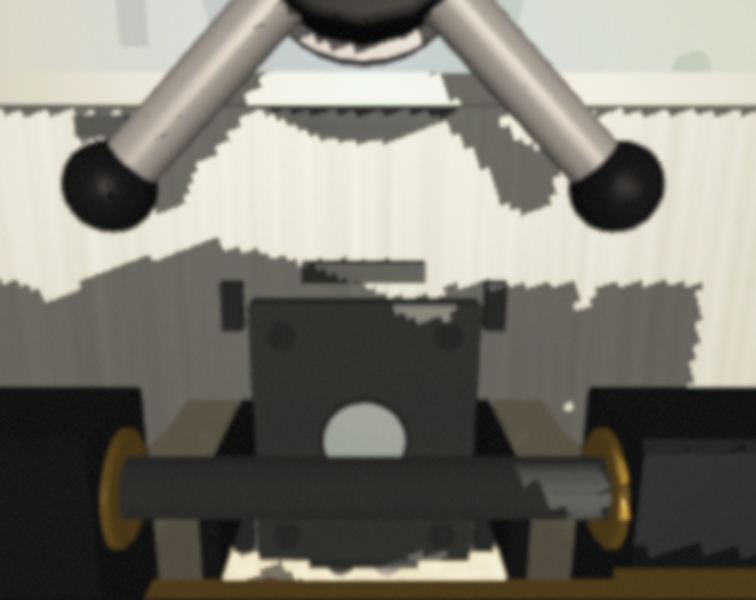

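```bash
python3 - <<'E'
from h import *
z=np.load('last.npz'); C=(*z['C'],z['T']); im=z['im'].astype(int).sum(2); P=z['P']; k=1/2.2235
for n,(u,v,zz) in dict(front=(290,298,.036),blk=(360,283,.026),plL=(250,320,.036),plR=(478,320,.036),bL=(243,320,.031),bR=(485,320,.031)).items(): print(n,inmc(atz(120+u*k,60+v*k,zz,C)))
# tilt: rows of plate
for v in (200,208,215,225,235): 
    q=P[v,240:320]; print(v,np.round(np.median(q,0),4),inmc(np.median(q,0)))
E
```

```text
front [-72.   16.9]
blk [-70.4   0.4]
plL [-77.4  26.6]
plR [-77.4 -27.7]
bL [-78.6  29.2]
bR [-78.6 -30.3]
200 [ 0.5353 -0.1737  0.0361] [-75.2   1.7]
208 [ 0.5311 -0.1722  0.0362] [-79.6   1.7]
215 [ 0.5278 -0.1709  0.0361] [-83.3   1.7]
225 [ 0.5228 -0.169   0.0359] [-88.6   1.8]
235 [ 0.517  -0.1669  0.036 ] [-94.7   1.7]
```

The picture shows the plate level and inside the blocks, with its top at 36 mm (2 mm to go). Measured clearances are 1.6 mm at the far end and about 2.6 mm at each side.

Request:
carry_out([
  {"dp": [0,0,0.001],"rotation": [0,0,0]},
  {"dp": [0,0,0.001],"rotation": [0,0,0]},
  {"dp": [0,0,0.0005],"rotation": [0,0,0]},
  {"dp": [0,0,0],"rotation": [0,0,0]},
])

```text
t: 19.77
eef_pos: [0.5042, -0.1642, 0.0565]
ee_rot: [3.142, -0.0, -0.361]
force: [-2.8, 0.1, 6.9]
width: 0.0544
gripper_force: 40.0
```

Request:
carry_out([
  {"dp": [0,0,0],"rotation": [0,0,0]},
  {"dp": [0,0,0],"rotation": [0,0,0]},
  {"dp": [0,0,-0.03],"rotation": [0,0,0]},
  {"dp": [-0.002,0,-0.03],"rotation": [0,0,0]},
  {"dp": [-0.03,0,-0.03],"rotation": [0,0,0]},
  {"dp": [-0.03,0,0],"rotation": [0,0,0]},
  {"dp": [0,0,0],"rotation": [0,0,0]},
  {"dp": [0,0,0],"rotation": [0,0,0]},
], grip=0.068)

```text
t: 20.78
eef_pos: [0.4468, -0.1423, 0.1461]
ee_rot: [-3.141, -0.001, -0.361]
force: [0.6, -0.6, 0.6]
width: 0.0678
gripper_force: 0.0
```

```bash
cat > seat.py <<'E'
from look import *
import sys
s=state(); print(s['eef_pos'],inmc(s['eef_pos']),s['force'])
im,d,C,P,o=look('seat%d.png'%int(s['t']),[sys.argv[1]])
m=o[sys.argv[1]]; m=cv2.erode(m.astype(np.uint8),np.ones((5,5)))>0
q=P[m]; A=np.c_[q-q.mean(0)][:,:2]; print('z',np.percentile(q[:,2],[5,50,95]),'slope',np.linalg.lstsq(A,q[:,2]-q[:,2].mean(),rcond=None)[0])
c,sz,a=rect(o[sys.argv[1]],P,.028,.045); print('centre mc',inmc(c/1000),sz,'yaw rel',a-MY)
E
python3 seat.py plate_short
python3 - <<'E'
from look import *
im,d,C=grab('top'); P=pts(d,C)
for k in vision.trace('plate_long','top')[:1]:
    m=k['pixels']&(d>0); print(k['score'],np.median(P[m],0))
E
```

```text
[ 0.44681715 -0.14228922  0.14613759] [-169.1   -0.2] [ 0.60703285 -0.63664379  0.63836017]
plate_short 0.73 [138. 286.] 6400 [ 0.5053 -0.1645  0.0344] [0.0332 0.0344 0.0357]
z [0.03321232 0.03439483 0.03567673] slope [ 0.00104675 -0.00085729]
centre mc [-108.4   -0.2] [56.6 69.7] yaw rel -0.0050000000000000044
0.49 [0.45113119 0.25153479 0.00763046]
```

```bash
python3 - <<'E'
from h import *
a=fc(121); print(a)
plan([mc(*a,.14),mc(*a,.082)])
ths=[121,128,135,142,149,156,163,170,177,184,191,198,205,212,218,223]
for i,t in enumerate(ths):
    c=fc(t); p=fc(ths[max(i-1,0)]); print(t,np.round(c,1),'dp mm',np.round([c[0]-p[0],-(c[1]-p[1])],1))
E
```

```text
[-1.09482299 48.34076666]
to [ 0.6211 -0.1564  0.14   -0.362 ] n 4
   [0.042, -0.0122, 0.0014] rot z 0.0
   [0.042, -0.0122, 0.0014] rot z 0.0
   [0.042, -0.0122, 0.0014] rot z 0.0
   [0.042, -0.0122, 0.0014] rot z 0.0
to [ 0.6211 -0.1564  0.082  -0.362 ] n 2
   [0.0, -0.0, 0.029] rot z -0.0
121 [-1.1 48.3] dp mm [ 0. -0.]
128 [-5.8 48.7] dp mm [-4.7 -0.4]
135 [-10.9  48.5] dp mm [-5.1  0.3]
142 [-16.2  47.4] dp mm [-5.3  1. ]
149 [-21.6  45.5] dp mm [-5.4  1.9]
156 [-27.   42.7] dp mm [-5.3  2.8]
163 [-32.   38.9] dp mm [-5.1  3.8]
170 [-36.6  34.2] dp mm [-4.6  4.7]
177 [-40.6  28.6] dp mm [-3.9  5.6]
184 [-43.8  23.6] dp mm [-3.2  5. ]
191 [-46.5  18.9] dp mm [-2.7  4.7]
198 [-48.6  13.6] dp mm [-2.1  5.3]
205 [-49.9   7.7] dp mm [-1.3  5.9]
212 [-50.4   1.4] dp mm [-0.5  6.3]
218 [-50.   -4.3] dp mm [0.4 5.6]
223 [-49.  -9.] dp mm [0.9 4.7]
```

Request:
carry_out([
  {"dp": [0.042,-0.0122,0.0014],"rotation": [0,0,0]},
  {"dp": [0.042,-0.0122,0.0014],"rotation": [0,0,0]},
  {"dp": [0.042,-0.0122,0.0014],"rotation": [0,0,0]},
  {"dp": [0.042,-0.0122,0.0014],"rotation": [0,0,0]},
  {"dp": [0,0,0],"rotation": [0,0,0]},
  {"dp": [0,0,0],"rotation": [0,0,0]},
  {"dp": [0,0,0.029],"rotation": [0,0,0]},
  {"dp": [0,0,0.029],"rotation": [0,0,0]},
], grip=0)

```text
t: 21.98
eef_pos: [0.62, -0.1561, 0.0823]
ee_rot: [-3.141, -0.001, -0.362]
force: [0.4, -0.8, 0.1]
width: 0.0007
gripper_force: 0.0
```

Request:
carry_out([
  {"dp": [0,0,0],"rotation": [0,0,0]},
  {"dp": [-0.0047,-0.0004,0],"rotation": [0,0,0]},
  {"dp": [-0.0051,0.0003,0],"rotation": [0,0,0]},
  {"dp": [-0.0053,0.001,0],"rotation": [0,0,0]},
  {"dp": [-0.0054,0.0019,0],"rotation": [0,0,0]},
  {"dp": [-0.0053,0.0028,0],"rotation": [0,0,0]},
  {"dp": [-0.0051,0.0038,0],"rotation": [0,0,0]},
  {"dp": [-0.0046,0.0047,0],"rotation": [0,0,0]},
])

```text
t: 22.98
eef_pos: [0.5819, -0.1567, 0.0826]
ee_rot: [-3.141, -0.0, -0.361]
force: [0.6, 0.0, 0.3]
width: 0.0005
gripper_force: 0.6
```

Request:
carry_out([
  {"dp": [-0.0039,0.0056,0],"rotation": [0,0,0]},
  {"dp": [-0.0032,0.005,0],"rotation": [0,0,0]},
  {"dp": [-0.0027,0.0047,0],"rotation": [0,0,0]},
  {"dp": [-0.0021,0.0053,0],"rotation": [0,0,0]},
  {"dp": [-0.0013,0.0059,0],"rotation": [0,0,0]},
  {"dp": [-0.0005,0.0063,0],"rotation": [0,0,0]},
  {"dp": [0.0004,0.0056,0],"rotation": [0,0,0]},
  {"dp": [0,0,0],"rotation": [0,0,0]},
])

```text
t: 23.98
eef_pos: [0.5554, -0.1886, 0.082]
ee_rot: [3.141, 0.001, -0.362]
force: [-0.5, -0.5, -0.1]
width: 0.0005
gripper_force: 0.0
```

```bash
python3 dial.py
```

```text
[ 0.55540032 -0.18860008  0.08195845] [-51.1  -5. ] [-0.54397372 -0.49608454 -0.14777193]
wrist dial mod 90: 82.191844043546 [   0    0   38 1923  691    0    0    0    0    0    0    0    0    0
    0    0    0    0    0    0    0    0    0    0    0    0    0    0
    0   47 1696  763    0    0    0    0]
```

Same as before: about 8° to go to the click.

Request:
carry_out([
  {"dp": [0.0012,0.0042,0],"rotation": [0,0,0]},
  {"dp": [0.0008,0.002,0],"rotation": [0,0,0]},
  {"dp": [0.0008,0.0018,0],"rotation": [0,0,0]},
  {"dp": [0.0006,0.0012,0],"rotation": [0,0,0]},
  {"dp": [0.0004,0.0008,0],"rotation": [0,0,0]},
  {"dp": [0,0,0],"rotation": [0,0,0]},
  {"dp": [0,0,0],"rotation": [0,0,0]},
])

```text
t: 24.9
eef_pos: [0.5562, -0.1986, 0.0822]
ee_rot: [3.142, 0.0, -0.362]
force: [-0.2, 2.2, 0.1]
width: 0.0002
gripper_force: 1.0
```

```bash
python3 dial.py
```

```text
[ 0.5561778  -0.19859623  0.08218009] [-46.9 -14.1] [-0.22722684  2.15644566  0.07572511]
wrist dial mod 90: 89.49910211396553 [   0    0    0  420 1900  212    0    0    0    0    0    0    0    0
    0    0    0    0    0    0    0    0    0    0    0    0    0    0
    0    0  343 1915  252    0    0    0]
```

Request:
carry_out([
  {"dp": [-0.003,-0.006,0],"rotation": [0,0,0]},
  {"dp": [0,0,-0.03],"rotation": [0,0,0]},
  {"dp": [0,0,-0.028],"rotation": [0,0,0]},
  {"dp": [0.0245,-0.0285,0],"rotation": [0,0,0]},
  {"dp": [0.0245,-0.0282,0],"rotation": [0,0,0]},
  {"dp": [0,0,0.029],"rotation": [0,0,0]},
  {"dp": [0,0,0.029],"rotation": [0,0,0]},
  {"dp": [0,0,0],"rotation": [0,0,0]},
])

```text
t: 25.95
eef_pos: [0.6198, -0.156, 0.08]
ee_rot: [3.14, 0.004, -0.362]
force: [0.3, -1.0, -0.1]
width: 0.0004
gripper_force: 0.0
```

```bash
python3 dial.py
```

```text
[ 0.61984541 -0.15598763  0.08003744] [-2.4 48.3] [ 0.2872004  -0.97354287 -0.13036658]
wrist dial mod 90: 0.3602086301931656 [   0    0    0  256 1579  198    0   46    0    0    0    0    0    0
    0    0    0    0    0    0    0    0    0    0    0    0    0    0
    0    0   48  390  176    0    0    0]
```

Dial is at 180° (clicked). Next sweep.

Request:
carry_out([
  {"dp": [0,0,-0.001],"rotation": [0,0,0]},
  {"dp": [-0.0047,-0.0004,0],"rotation": [0,0,0]},
  {"dp": [-0.0051,0.0003,0],"rotation": [0,0,0]},
  {"dp": [-0.0053,0.001,0],"rotation": [0,0,0]},
  {"dp": [-0.0054,0.0019,0],"rotation": [0,0,0]},
  {"dp": [-0.0053,0.0028,0],"rotation": [0,0,0]},
  {"dp": [-0.0051,0.0038,0],"rotation": [0,0,0]},
  {"dp": [-0.0046,0.0047,0],"rotation": [0,0,0]},
])

```text
t: 27.0
eef_pos: [0.5828, -0.1568, 0.0833]
ee_rot: [-3.142, 0.0, -0.361]
force: [2.1, 0.4, 0.2]
width: 0.0001
gripper_force: 0.6
```

Request:
carry_out([
  {"dp": [-0.0039,0.0056,0],"rotation": [0,0,0]},
  {"dp": [-0.0032,0.005,0],"rotation": [0,0,0]},
  {"dp": [-0.0027,0.0047,0],"rotation": [0,0,0]},
  {"dp": [-0.0021,0.0053,0],"rotation": [0,0,0]},
  {"dp": [-0.0013,0.0059,0],"rotation": [0,0,0]},
  {"dp": [-0.0005,0.0063,0],"rotation": [0,0,0]},
  {"dp": [0.0004,0.0056,0],"rotation": [0,0,0]},
  {"dp": [0,0,0],"rotation": [0,0,0]},
])

```text
t: 28.0
eef_pos: [0.5564, -0.1888, 0.083]
ee_rot: [3.141, 0.001, -0.362]
force: [-0.0, -0.5, -0.7]
width: 0.0004
gripper_force: 0.0
```

Request:
carry_out([
  {"dp": [0.0012,0.0042,0],"rotation": [0,0,0]},
  {"dp": [0.0008,0.002,0],"rotation": [0,0,0]},
  {"dp": [0.0008,0.0018,0],"rotation": [0,0,0]},
  {"dp": [0.0006,0.0012,0],"rotation": [0,0,0]},
  {"dp": [0.0004,0.0006,0],"rotation": [0,0,0]},
  {"dp": [0,0,0],"rotation": [0,0,0]},
  {"dp": [0,0,0],"rotation": [0,0,0]},
])

```text
t: 28.88
eef_pos: [0.5572, -0.1985, 0.0831]
ee_rot: [3.142, 0.001, -0.362]
force: [-1.0, 4.2, 0.3]
width: 0.0006
gripper_force: 1.8
```

```bash
python3 dial.py
```

```text
[ 0.55719602 -0.19845694  0.08312103] [-46.  -13.6] [-1.02690627  4.21440865  0.31358452]
wrist dial mod 90: 89.5225989240798 [   0    0    0  411 1852  216    0    0    0    0    0    0    0    0
    0    0    0    0    0    0    0    0    0    0    0    0    0    0
    0    0  343 1881  251    0    0    0]
```

Request:
carry_out([
  {"dp": [-0.003,-0.006,0],"rotation": [0,0,0]},
  {"dp": [-0.002,-0.004,0],"rotation": [0,0,0]},
  {"dp": [0,0,0],"rotation": [0,0,0]},
])

```text
t: 29.3
eef_pos: [0.5564, -0.1872, 0.0834]
ee_rot: [3.142, -0.0, -0.361]
force: [-0.0, 0.0, 0.2]
width: 0.0001
gripper_force: 0.0
```

```bash
python3 dial.py;  python3 -c "
from h import *
p=pose()[0]
plan([(p[0],p[1],.13,MY),(.48,.22,.25,-.362)],step=.06)"
```

```text
[ 0.55637072 -0.18717658  0.08340636] [-50.7  -3.4] [-0.04968441  0.01454424  0.23639737]
wrist dial mod 90: 89.80822013640612 [   0    0    0  331 1904  257    0    0    0    0    0    0    0    0
    0    0    0    0    0    0    0    0    0    0    0    0    0    0
    0    0  323 1913  283    0    0    0]
to [ 0.5564 -0.1873  0.13   -0.362 ] n 1
   [0.0, -0.0, -0.0466] rot z 0.06
to [ 0.48   0.22   0.25  -0.362] n 8
   [-0.027, -0.0442, -0.015] rot z -0.0
```

Dial is clicked at 270°. Now the long plate.

Request:
carry_out([
  {"dp": [0,0,-0.0466],"rotation": [0,0,0]},
  {"dp": [-0.027,-0.0442,-0.015],"rotation": [0,0,0]},
  {"dp": [-0.027,-0.0442,-0.015],"rotation": [0,0,0]},
  {"dp": [-0.027,-0.0442,-0.015],"rotation": [0,0,0]},
  {"dp": [-0.027,-0.0442,-0.015],"rotation": [0,0,0]},
  {"dp": [-0.027,-0.0442,-0.015],"rotation": [0,0,0]},
  {"dp": [-0.027,-0.0442,-0.015],"rotation": [0,0,0]},
  {"dp": [-0.027,-0.0442,-0.015],"rotation": [0,0,0]},
], grip=0.0876)

```text
t: 30.35
eef_pos: [0.4885, 0.1703, 0.2357]
ee_rot: [-3.141, -0.001, -0.361]
force: [0.6, 0.2, 0.6]
width: 0.075
gripper_force: 0.0
```

Request:
carry_out([
  {"dp": [-0.027,-0.0442,-0.015],"rotation": [0,0,0]},
  {"dp": [0,0,0],"rotation": [0,0,0]},
  {"dp": [0,0,0],"rotation": [0,0,0]},
])

```text
t: 30.72
eef_pos: [0.4791, 0.2196, 0.2496]
ee_rot: [3.141, 0.0, -0.361]
force: [-0.1, -1.2, -0.4]
width: 0.0875
gripper_force: 0.0
```

```bash
python3 - <<'E'
from look import *
print(pose()[0],state()['ee_rot'],state()['width'])
im,d,C,P,o=look('w6.png',['plate_long'])
c,s,a=rect(o['plate_long'],P,.003,.02); print(c,s,a)
E
```

```text
[0.47905074 0.21963913 0.24964281] [ 3.14122329e+00  2.49947617e-04 -3.60747575e-01] 0.08749840796385767
plate_long 0.77 [187. 294.] 3555 [0.4667 0.2115 0.0084] [0.0066 0.0084 0.0098]
[464.4 212.8] [56.  99.9] -0.811
```

View pics/w6.png

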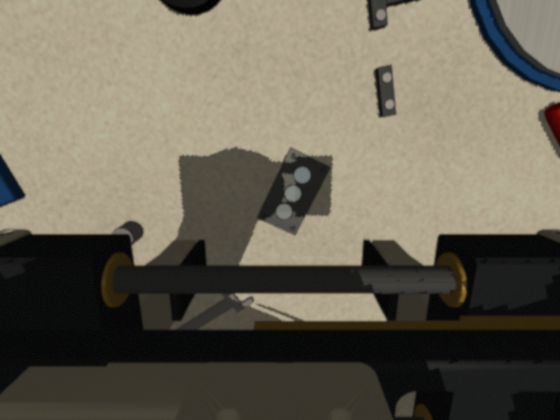

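The picture shows the long plate at (293,190), still where it was first seen. The top-camera shift was only the arm hiding part of it.

```bash
python3 - <<'E'
from h import *
plan([(.4706,.2063,.10,-.811),(.4706,.2063,.029,-.811)])
plan([(.4706,.2063,.075,-.811),st(47,33.5,.075),st(47,33.5,.030)],p0=(.4706,.2063,.029),y0=-.811)
E
```

```text
to [ 0.4706  0.2063  0.1    -0.811 ] n 3
   [-0.0012, 0.0049, 0.0498] rot z 8.57
   [-0.0005, 0.005, 0.0498] rot z 8.57
   [0.0003, 0.005, 0.0498] rot z 8.57
to [ 0.4706  0.2063  0.029  -0.811 ] n 2
   [0.0, -0.0, 0.0355] rot z -0.0
to [ 0.4706  0.2063  0.075  -0.811 ] n 1
   [0.0, -0.0, -0.046] rot z -0.0
to [ 0.5722  0.0227  0.075  -0.168 ] n 4
   [0.0508, 0.0132, -0.0] rot z -9.21
   [0.048, 0.0212, -0.0] rot z -9.21
   [0.044, 0.0286, -0.0] rot z -9.21
   [0.0388, 0.0352, -0.0] rot z -9.21
to [ 0.5722  0.0227  0.03   -0.168 ] n 1
   [0.0, -0.0, 0.045] rot z -0.0
```

Request:
carry_out([
  {"dp": [-0.0012,0.0049,0.0498],"rotation": [0,0,8.57]},
  {"dp": [-0.0005,0.005,0.0498],"rotation": [0,0,8.57]},
  {"dp": [0.0003,0.005,0.0498],"rotation": [0,0,8.57]},
  {"dp": [0,0,0],"rotation": [0,0,0]},
  {"dp": [0,0,0.036],"rotation": [0,0,0]},
  {"dp": [0,0,0.025],"rotation": [0,0,0]},
  {"dp": [0,0,0.01],"rotation": [0,0,0]},
  {"dp": [0,0,0],"rotation": [0,0,0]},
])

```text
t: 31.82
eef_pos: [0.4715, 0.2076, 0.0304]
ee_rot: [-3.141, -0.0, -0.809]
force: [-0.7, -0.7, 0.8]
width: 0.0875
gripper_force: 0.0
```

Request:
carry_out([
  {"dp": [0,0,0],"rotation": [0,0,0]},
  {"dp": [0,0,0],"rotation": [0,0,0]},
  {"dp": [0,0,0],"rotation": [0,0,0]},
  {"dp": [0,0,0],"rotation": [0,0,0]},
  {"dp": [0,0,0],"rotation": [0,0,0]},
], grip=0.045, force=40)

```text
t: 32.45
eef_pos: [0.4707, 0.2072, 0.0297]
ee_rot: [3.141, -0.0, -0.81]
force: [-1.9, -0.6, 6.1]
width: 0.0548
gripper_force: 40.0
```

Request:
carry_out([
  {"dp": [0,0,-0.046],"rotation": [0,0,0]},
  {"dp": [0.0508,0.0132,0],"rotation": [0,0,-9.21]},
  {"dp": [0.048,0.0212,0],"rotation": [0,0,-9.21]},
  {"dp": [0.044,0.0286,0],"rotation": [0,0,-9.21]},
  {"dp": [0.0388,0.0352,0],"rotation": [0,0,-9.21]},
  {"dp": [0,0,0],"rotation": [0,0,0]},
  {"dp": [0,0,0.02],"rotation": [0,0,0]},
  {"dp": [0,0,0],"rotation": [0,0,0]},
])

```text
t: 33.45
eef_pos: [0.5705, 0.0235, 0.0536]
ee_rot: [3.14, 0.004, -0.169]
force: [-0.4, -0.3, -3.8]
width: 0.0549
gripper_force: 40.0
```

```bash
python3 -c "
from h import *
s=state(); print(s['eef_pos'],s['ee_rot'],instop(s['eef_pos']),s['force'],s['width'])"
```

```text
[0.57054066 0.02354778 0.05364581] [ 3.13990657  0.00392045 -0.16864262] [48.7 33. ] [-0.35946524 -0.33517207 -3.82105218] 0.05488447433799342
```

Request:
carry_out([
  {"dp": [0.002,0,0.012],"rotation": [0,0,0]},
  {"dp": [0,0,0.008],"rotation": [0,0,0]},
  {"dp": [0,0,0.0035],"rotation": [0,0,0]},
  {"dp": [0,0,0],"rotation": [0,0,0]},
])

```text
t: 33.95
eef_pos: [0.5742, 0.0235, 0.0317]
ee_rot: [3.141, 0.001, -0.167]
force: [-0.0, -0.3, -3.4]
width: 0.0545
gripper_force: 40.0
```

Request:
carry_out([
  {"dp": [0.002,0,0],"rotation": [0,0,0]},
  {"dp": [0.002,0,0],"rotation": [0,0,0]},
  {"dp": [0.002,0,0],"rotation": [0,0,0]},
  {"dp": [0.001,0,0],"rotation": [0,0,0]},
], force=6)

```text
t: 34.45
eef_pos: [0.5794, 0.0225, 0.0317]
ee_rot: [3.141, 0.003, -0.168]
force: [-7.1, 7.2, 1.0]
width: 0.0557
gripper_force: 6.0
```

```bash
python3 -c "
from h import *
s=state(); print(s['eef_pos'],s['ee_rot'],instop(s['eef_pos']),s['force'],s['width'])"
```

```text
[0.57935995 0.02245061 0.03174182] [ 3.14110212  0.00343624 -0.16785775] [39.9 32.6] [-7.08885733  7.2365011   0.97752326] 0.05565331510149227
```

Request:
carry_out([
  {"dp": [0,0,0],"rotation": [0,0,0]},
  {"dp": [0,0,0.0025],"rotation": [0,0,0]},
  {"dp": [0,-0.003,0],"rotation": [0,0,0]},
  {"dp": [0,-0.003,0],"rotation": [0,0,0]},
  {"dp": [0,-0.001,0],"rotation": [0,0,0]},
  {"dp": [0,-0.0007,0],"rotation": [0,0,0]},
  {"dp": [0,0,0],"rotation": [0,0,0]},
], grip=0.062)

```text
t: 35.33
eef_pos: [0.5824, 0.0296, 0.0295]
ee_rot: [3.141, 0.0, -0.167]
force: [-0.7, -4.0, 2.2]
width: 0.0618
gripper_force: 1.9
```

Request:
carry_out([
  {"dp": [0,-0.0006,0],"rotation": [0,0,0]},
  {"dp": [0,0,0],"rotation": [0,0,0]},
])

```text
t: 35.58
eef_pos: [0.5823, 0.0298, 0.0295]
ee_rot: [3.141, 0.001, -0.167]
force: [-1.6, -6.1, 2.2]
width: 0.0616
gripper_force: 2.8
```

```bash
python3 -c "
from h import *
s=state(); print(s['eef_pos'],s['ee_rot'],instop(s['eef_pos']),s['force'],s['width'])"
```

```text
[0.58225109 0.02983913 0.02949795] [ 3.14074468e+00  7.88477667e-04 -1.67408989e-01] [38.2 24.8] [-1.55228717 -6.10344699  2.15357149] 0.06164559252143901
```

Request:
carry_out([
  {"dp": [0,0.004,0],"rotation": [0,0,0]},
  {"dp": [0,0,0],"rotation": [0,0,0]},
])

```text
t: 35.83
eef_pos: [0.5822, 0.0267, 0.0295]
ee_rot: [-3.141, -0.0, -0.168]
force: [0.8, 0.0, 0.4]
width: 0.062
gripper_force: 0.0
```

Request:
carry_out([
  {"dp": [0,0,0],"rotation": [0,0,0]},
  {"dp": [0,0,0],"rotation": [0,0,0]},
  {"dp": [0.001,0,0],"rotation": [0,0,0]},
  {"dp": [0.001,0,0],"rotation": [0,0,0]},
  {"dp": [0,0,0],"rotation": [0,0,0]},
], grip=0.045, force=6)

```text
t: 36.45
eef_pos: [0.5832, 0.0262, 0.0294]
ee_rot: [3.141, 0.001, -0.167]
force: [-4.8, 2.4, 6.0]
width: 0.056
gripper_force: 6.0
```

```bash
python3 - <<'E'
from look import *
s=state(); print(s['eef_pos'],s['ee_rot'],instop(s['eef_pos']),s['force'],s['width'])
im,d,C=grab('wrist','w7.png'); P=pts(d,C); np.savez('last.npz',im=im,d=d,P=P)
a=im[150:330,150:430]; cv2.imwrite('pics/w7c.png',cv2.resize(a,(800,514),interpolation=cv2.INTER_CUBIC)[:,:,::-1])
E
```

```text
[0.58317452 0.02621994 0.02941469] [ 3.14124579e+00  1.43933005e-03 -1.67238610e-01] [36.7 28.2] [-4.81140844  2.432341    6.04453145] 0.055981377444593264
```

View pics/w7c.png

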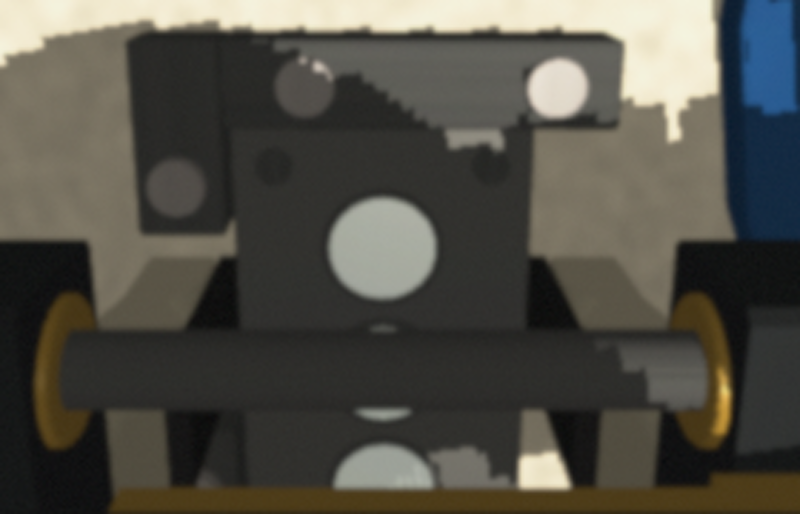

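The picture shows the long plate's top edge on the short fence (row 128) and its left edge on the long fence (column 235). One light nudge toward the long fence, then the firm grip.

Request:
carry_out([
  {"dp": [0,-0.0006,0],"rotation": [0,0,0]},
  {"dp": [0,0,0],"rotation": [0,0,0]},
])

```text
t: 36.75
eef_pos: [0.5832, 0.0263, 0.0294]
ee_rot: [3.141, 0.002, -0.167]
force: [-5.8, -0.6, 5.3]
width: 0.0563
gripper_force: 6.0
```

Request:
carry_out([
  {"dp": [0,0,0],"rotation": [0,0,0]},
  {"dp": [0,0,0],"rotation": [0,0,0]},
], force=50)

```text
t: 37.0
eef_pos: [0.5832, 0.0263, 0.0294]
ee_rot: [3.141, 0.002, -0.167]
force: [-6.2, -0.6, 5.3]
width: 0.0547
gripper_force: 50.0
```

```bash
python3 - <<'E'
from look import *
s=state(); p=s['eef_pos']; print(p,instop(p),s['force'],s['width'])
plan([(p[0],p[1],.15,SY),mc(-170,0,.15)])
E
```

```text
[0.58318607 0.02625751 0.02938374] [36.7 28.2] [-6.1645254  -0.56348819  5.25704238] 0.05473385937184087
to [ 0.5832  0.0263  0.15   -0.168 ] n 3
   [0.0, -0.0, -0.0402] rot z 0.01
   [0.0, -0.0, -0.0402] rot z 0.01
   [0.0, -0.0, -0.0402] rot z 0.01
to [ 0.446  -0.1418  0.15   -0.362 ] n 4
   [-0.0268, 0.0472, -0.0] rot z 2.78
   [-0.0245, 0.0484, -0.0] rot z 2.78
   [-0.0221, 0.0495, -0.0] rot z 2.78
   [-0.0197, 0.0505, -0.0] rot z 2.78
```

Request:
carry_out([
  {"dp": [0,0,-0.04],"rotation": [0,0,0]},
  {"dp": [0,0,-0.04],"rotation": [0,0,0]},
  {"dp": [0,0,-0.04],"rotation": [0,0,0]},
  {"dp": [-0.0268,0.0472,0],"rotation": [0,0,2.78]},
  {"dp": [-0.0245,0.0484,0],"rotation": [0,0,2.78]},
  {"dp": [-0.0221,0.0495,0],"rotation": [0,0,2.78]},
  {"dp": [-0.0197,0.0505,0],"rotation": [0,0,2.78]},
  {"dp": [0,0,0],"rotation": [0,0,0]},
])

```text
t: 38.0
eef_pos: [0.4443, -0.1434, 0.149]
ee_rot: [-3.142, 0.001, -0.366]
force: [0.8, -0.0, -3.6]
width: 0.0545
gripper_force: 50.0
```

Request:
carry_out([
  {"dp": [0,0,0],"rotation": [0,0,0]},
  {"dp": [0,0,0],"rotation": [0,0,0]},
])

```text
t: 38.25
eef_pos: [0.4478, -0.1409, 0.1494]
ee_rot: [-3.141, -0.0, -0.36]
force: [-0.5, 0.2, -2.9]
width: 0.0546
gripper_force: 50.0
```

```bash
python3 nest.py; python3 - <<'E'
from h import *
z=np.load('last.npz'); im=z['im'].copy(); C=(*z['C'],z['T'])
def M(x,y,zz): return mc(x,y,zz)[:3]
q=proj(np.array([M(x,y,.026) for x,y in[(-143,-30),(-39,-30),(-39,30),(-143,30)]]),C); cv2.polylines(im,[np.round(q).astype(int)],True,(255,0,0),1); print(q)
a=im[0:240,100:480]; cv2.imwrite('pics/nestd.png',cv2.resize(a,(800,505),interpolation=cv2.INTER_CUBIC)[:,:,::-1])
E
```

```text
[ 0.44781306 -0.14089226  0.14937009] [-3.14141520e+00 -3.88810569e-04 -3.60462280e-01] [-168.6    1.5] 0.054597388577612954 [-0.49886578  0.22271409 -2.88486387]
[[320.21407442 180.2807462 ]
 [324.65263024  45.89357377]
 [246.29821512  45.76730494]
 [250.02200451 180.19759558]]
```

View pics/nestd.png

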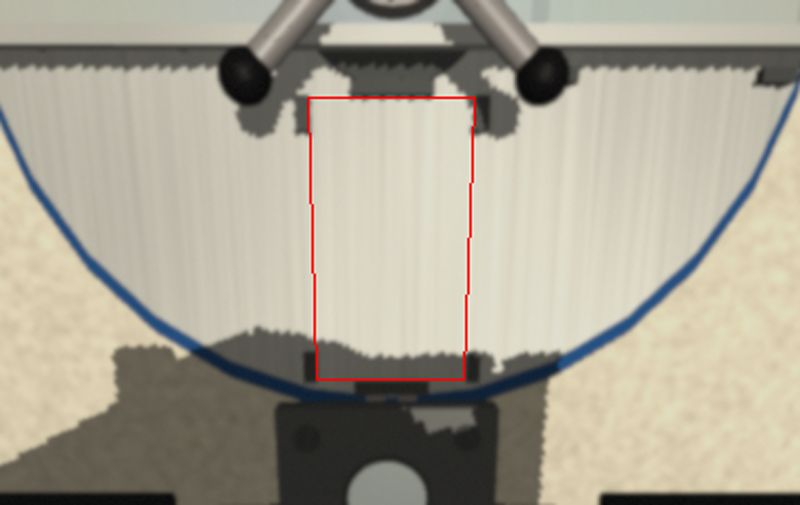

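The overlay shows the long nest exactly where expected after the 2 mm correction: far block edge at row 97, near block at row 380. The plate's front edge is at row 403.

```bash
python3 - <<'E'
from h import *
z=np.load('last.npz'); im=z['im'].astype(int).sum(2); P=z['P']; C=(*z['C'],z['T'])
k=380/800
p,_=pose()
print('plate h',np.median(P[215:230,240:260,2]),'tcp',inmc(p))
fr=inmc(atz(100+390*k,403*k,.128,C)); L=inmc(atz(100+276*k,450*k,.128,C)); R_=inmc(atz(100+497*k,450*k,.128,C))
print('front',fr,'L',L,'R',R_)
off=fr[0]-50-inmc(p)[0]; lat=(L[1]+R_[1])/2-inmc(p)[1]; print('plate centre rel tool',off,lat)
t=mc(-91-off,-lat,.075); print(inmc(t)); plan([t])
E
```

```text
plate h 0.12850703628070245 tcp [-168.8    1.6]
front [-131.3    0.5] L [-143.4   29.2] R [-143.3  -26.5]
plate centre rel tool -12.5 -0.25000000000000044
[-78.5   0.3]
to [ 0.5317 -0.174   0.075  -0.362 ] n 3
   [0.0301, 0.0005, 0.0248] rot z 0.03
   [0.0301, 0.0005, 0.0248] rot z 0.03
   [0.0301, 0.0005, 0.0248] rot z 0.03
```

Request:
carry_out([
  {"dp": [0.0304,0.0005,0.0225],"rotation": [0,0,0]},
  {"dp": [0.0304,0.0005,0.0225],"rotation": [0,0,0]},
  {"dp": [0.0302,0.0003,0.0225],"rotation": [0,0,0]},
  {"dp": [0,0,0.01],"rotation": [0,0,0]},
  {"dp": [0,0,0.007],"rotation": [0,0,0]},
  {"dp": [0,0,0],"rotation": [0,0,0]},
])

```text
t: 39.05
eef_pos: [0.531, -0.1743, 0.0647]
ee_rot: [3.141, 0.001, -0.361]
force: [-0.4, 0.6, -3.5]
width: 0.0545
gripper_force: 50.0
```

```bash
python3 nest.py; python3 - <<'E'
from h import *
z=np.load('last.npz'); im=z['im']
a=im[60:330,120:460]; cv2.imwrite('pics/nl.png',cv2.resize(a,(756,600),interpolation=cv2.INTER_CUBIC)[:,:,::-1])
E
```

```text
[ 0.53101245 -0.17427075  0.06468929] [ 3.14130119e+00  9.79591996e-04 -3.60686203e-01] [-79.   -0.3] 0.05453701085397781 [-0.44360264  0.62848674 -3.48198469]
```

View pics/nl.png

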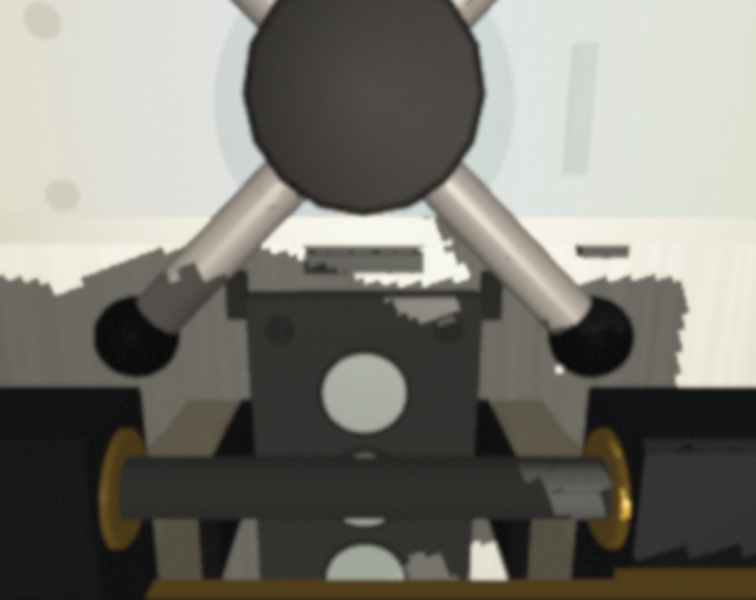

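```bash
python3 - <<'E'
from h import *
z=np.load('last.npz'); C=(*z['C'],z['T']); P=z['P']; k=1/2.2235
for n,(u,v,zz) in dict(front=(365,293,.0433),blk=(365,273,.026),plL=(249,320,.0433),plR=(480,320,.0433),bL=(247,310,.031),bR=(482,310,.031)).items(): print(n,inmc(atz(120+u*k,60+v*k,zz,C)))
print(np.median(P[195:203,250:310,2]))
E
```

```text
front [-41.9  -0.7]
blk [-40.3  -0.7]
plL [-48.4  26.8]
plR [-48.4 -27.9]
bL [-48.9  29.3]
bR [-48.9 -30.5]
0.04388145796410095
```

Clearances are good: about 1.6 mm at the front and 2.6 mm at each side. Lowering the plate.

Request:
carry_out([
  {"dp": [0.0003,0,0.002],"rotation": [0,0,0]},
  {"dp": [0,0,0.002],"rotation": [0,0,0]},
  {"dp": [0,0,0.002],"rotation": [0,0,0]},
  {"dp": [0,0,0.0015],"rotation": [0,0,0]},
  {"dp": [0,0,0],"rotation": [0,0,0]},
])

```text
t: 39.72
eef_pos: [0.5318, -0.1749, 0.0573]
ee_rot: [3.141, 0.0, -0.361]
force: [0.9, 0.3, -3.0]
width: 0.0546
gripper_force: 50.0
```

Request:
carry_out([
  {"dp": [0,0,0.001],"rotation": [0,0,0]},
  {"dp": [0,0,0.001],"rotation": [0,0,0]},
  {"dp": [0,0,0],"rotation": [0,0,0]},
])

```text
t: 40.1
eef_pos: [0.5321, -0.1749, 0.0555]
ee_rot: [3.142, -0.0, -0.361]
force: [0.1, -1.4, -1.7]
width: 0.0548
gripper_force: 50.0
```

Request:
carry_out([
  {"dp": [0,0,0.0007],"rotation": [0,0,0]},
  {"dp": [0,0,0],"rotation": [0,0,0]},
])

```text
t: 40.35
eef_pos: [0.5321, -0.1749, 0.0553]
ee_rot: [3.142, -0.0, -0.361]
force: [-1.8, 0.5, 3.6]
width: 0.0544
gripper_force: 50.0
```

Request:
carry_out([
  {"dp": [0,0,0],"rotation": [0,0,0]},
  {"dp": [0,0,0],"rotation": [0,0,0]},
  {"dp": [0,0,-0.03],"rotation": [0,0,0]},
  {"dp": [-0.002,0,-0.03],"rotation": [0,0,0]},
  {"dp": [-0.045,0,-0.03],"rotation": [0,0,0]},
  {"dp": [-0.04,0,0],"rotation": [0,0,0]},
  {"dp": [0,0,0],"rotation": [0,0,0]},
  {"dp": [0,0,0],"rotation": [0,0,0]},
], grip=0.068)

```text
t: 41.35
eef_pos: [0.4511, -0.1441, 0.1452]
ee_rot: [-3.141, -0.001, -0.361]
force: [0.1, -0.1, 0.9]
width: 0.0679
gripper_force: 0.0
```

```bash
python3 seat.py plate_long; python3 -c "
from h import *
a=fc(121); plan([mc(*a,.14),mc(*a,.082)])"
```

```text
[ 0.45114619 -0.14405923  0.14517776] [-164.4   -0.3] [ 0.09426835 -0.11890598  0.85056148]
plate_long 0.96 [113. 284.] 9791 [ 0.5232 -0.1713  0.0344] [0.0331 0.0344 0.0358]
z [0.03323475 0.03445217 0.0358022 ] slope [ 0.00066493 -0.00074943]
centre mc [-91.  -1.] [ 57.3 102.7] yaw rel 0.014000000000000012
to [ 0.6211 -0.1564  0.14   -0.362 ] n 4
   [0.0408, -0.0122, 0.0012] rot z 0.01
   [0.0408, -0.0122, 0.0012] rot z 0.01
   [0.0408, -0.0122, 0.0012] rot z 0.01
   [0.0408, -0.0122, 0.0012] rot z 0.01
to [ 0.6211 -0.1564  0.082  -0.362 ] n 2
   [0.0, -0.0, 0.029] rot z -0.0
```

Long plate is seated flat (top at 34.4 mm, no slope). Now push to the last click.

Request:
carry_out([
  {"dp": [0.0408,-0.0122,0.0012],"rotation": [0,0,0]},
  {"dp": [0.0408,-0.0122,0.0012],"rotation": [0,0,0]},
  {"dp": [0.0408,-0.0122,0.0012],"rotation": [0,0,0]},
  {"dp": [0.0408,-0.0122,0.0012],"rotation": [0,0,0]},
  {"dp": [0,0,0],"rotation": [0,0,0]},
  {"dp": [0,0,0],"rotation": [0,0,0]},
  {"dp": [0,0,0.029],"rotation": [0,0,0]},
  {"dp": [0,0,0.028],"rotation": [0,0,0]},
], grip=0)

```text
t: 42.45
eef_pos: [0.62, -0.1562, 0.0828]
ee_rot: [-3.141, -0.001, -0.361]
force: [-0.9, -0.2, -0.5]
width: 0.0008
gripper_force: 0.0
```

Request:
carry_out([
  {"dp": [0,0,0],"rotation": [0,0,0]},
  {"dp": [-0.0047,-0.0004,0],"rotation": [0,0,0]},
  {"dp": [-0.0051,0.0003,0],"rotation": [0,0,0]},
  {"dp": [-0.0053,0.001,0],"rotation": [0,0,0]},
  {"dp": [-0.0054,0.0019,0],"rotation": [0,0,0]},
  {"dp": [-0.0053,0.0028,0],"rotation": [0,0,0]},
  {"dp": [-0.0051,0.0038,0],"rotation": [0,0,0]},
  {"dp": [-0.0046,0.0047,0],"rotation": [0,0,0]},
])

```text
t: 43.45
eef_pos: [0.5816, -0.1567, 0.0832]
ee_rot: [-3.141, 0.0, -0.361]
force: [1.4, 0.0, -0.6]
width: 0.0003
gripper_force: 0.3
```

Request:
carry_out([
  {"dp": [-0.0039,0.0056,0],"rotation": [0,0,0]},
  {"dp": [-0.0032,0.005,0],"rotation": [0,0,0]},
  {"dp": [-0.0027,0.0047,0],"rotation": [0,0,0]},
  {"dp": [-0.0021,0.0053,0],"rotation": [0,0,0]},
  {"dp": [-0.0013,0.0059,0],"rotation": [0,0,0]},
  {"dp": [-0.0005,0.0063,0],"rotation": [0,0,0]},
  {"dp": [0.0004,0.0056,0],"rotation": [0,0,0]},
  {"dp": [0,0,0],"rotation": [0,0,0]},
])

```text
t: 44.45
eef_pos: [0.5554, -0.1887, 0.0827]
ee_rot: [3.141, 0.001, -0.362]
force: [-0.7, 0.4, 0.2]
width: 0.0006
gripper_force: 0.0
```

Request:
carry_out([
  {"dp": [0.0012,0.0042,0],"rotation": [0,0,0]},
  {"dp": [0.0008,0.002,0],"rotation": [0,0,0]},
  {"dp": [0.0008,0.0018,0],"rotation": [0,0,0]},
  {"dp": [0.0006,0.0012,0],"rotation": [0,0,0]},
  {"dp": [0,0,0],"rotation": [0,0,0]},
  {"dp": [0,0,0],"rotation": [0,0,0]},
])

```text
t: 45.2
eef_pos: [0.5562, -0.198, 0.083]
ee_rot: [3.141, 0.0, -0.361]
force: [0.6, -0.0, 0.0]
width: 0.0006
gripper_force: 0.2
```

```bash
python3 dial.py
```

```text
[ 0.55615014 -0.19795113  0.08295938] [-47.1 -13.5] [ 0.56422022 -0.0088151   0.01238198]
wrist dial mod 90: 89.55536290634461 [   0    0    0  420 1873  221    0    0    0    0    0    0    0    0
    0    0    0    0    0    0    0    0    0    0    0    0    0    0
    0    0  314 1883  253    0    0    0]
```

Request:
carry_out([
  {"dp": [-0.003,-0.006,0],"rotation": [0,0,0]},
  {"dp": [-0.003,-0.004,0],"rotation": [0,0,0]},
  {"dp": [0,0,-0.035],"rotation": [0,0,0]},
  {"dp": [-0.03,0.002,-0.045],"rotation": [0,0,0]},
  {"dp": [-0.045,0.002,-0.045],"rotation": [0,0,0]},
  {"dp": [-0.03,0,-0.045],"rotation": [0,0,0]},
  {"dp": [0,0,0],"rotation": [0,0,0]},
  {"dp": [0,0,0],"rotation": [0,0,0]},
])

```text
t: 46.25
eef_pos: [0.455, -0.1529, 0.2523]
ee_rot: [-3.141, -0.001, -0.361]
force: [1.1, -0.1, 0.4]
width: 0.0003
gripper_force: 0.0
```

```bash
python3 dial.py; python3 - <<'E'
from look import *
import glob
s=state(); im=np.load('last_wrist.npz')['im']; cv2.imwrite('pics/fin.png',im[:,:,::-1])
E
```

```text
[ 0.45504865 -0.15291719  0.25231983] [-157.6   -7.2] [ 1.09032571 -0.09617778  0.40578782]
wrist dial mod 90: 89.3159913913432 [ 0  0  0  0 19 34  0  0  0  0  0  0  0  0  0  0  0  0  0  0  0  0  0  0
  0  0  0  0  0  0 43 17  0  0  0  0]
```

View pics/fin.png

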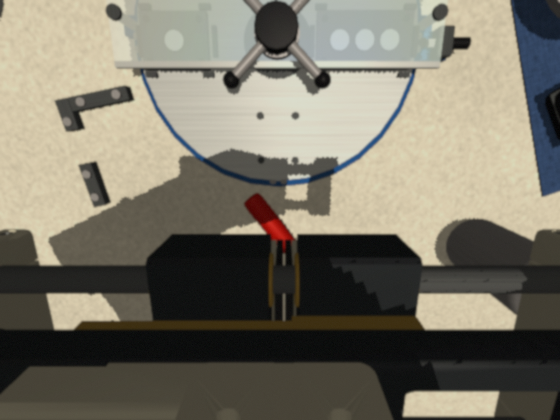

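The final view shows the blank station's four screws, (260,115) to (295,160), at the loading side. The short plate shows through the guard at left (173,40) and the long plate at right (364,40), both inside their nests. The screwdriver is undisturbed.

```bash
python3 -c "
from h import *
print(arm.job_done())"
```

```text
the job is handed in; nothing more can be done
None
```

I squared the short and long plates in the stop and seated them in their nests, short first, pushed the dial a full turn to its last click with the blank station at the loading side, and handed the job in; no medium plate was on the bench.

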